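# Stack a split belt pulley on the assembly spindle

## Robot

A 6-joint arm with a two-finger parallel gripper is mounted at the origin on the work surface. World frame = base frame: x ahead of the robot, y to its left, z up, the work surface at z = 0. Lengths are in mm, angles in degrees, forces in N, time in s.
With the tool pointing down it reaches from about 350 to 850 mm from the base axis. Payload 8.1 kg.
Tool frame: the origin (TCP) lies at the very end of the fingers, on their centre line; the grasp point (between the pads) lies grip_depth behind it (grip_depth is the distance from the TCP to the grasp point, in mm); z points along the fingers, y is the direction in which the jaws open and shut (so a half turn about z gives the same grasp; the last joint's range is limited). The gripper opens to 85 mm and grips with 20 to 120 N. Pads are 22 mm wide; open, the fingers measure 114 mm over their backs; the gripper's body (76 mm by 85 mm) begins 54 mm behind the grasp point. The pads swing forward as they close: fully open they stand 13 mm farther back than shut.
Start: joints at [-77.487, 7.471, 85.268, -0, 87.261, -4.893], TCP at [179.509, -572.522, 231.292] pointing down, gripper open.
Joint ranges: [-169.43, 169.43], [-51.17, 129.36], [1.28, 143.12], [-76.62, 256.62], [0, 156.53], [-152.29, 152.29]. Speed limits (degrees/s): [136.94, 136.94, 159.86, 180, 180, 180].

## Interface

Orientations are given as [roll, pitch, yaw] about the fixed x, y, z axes, in that order (R = Rz(yaw) Ry(pitch) Rx(roll)).
In Python, from bench import * gives the robot as it stands.
- The arm moves only by the tool step_arm, never from a script. Its argument "plan" is a list of rows, each an object of numbers: "grip": the finger opening in cm, from 0 to 8.54; "tx", "ty", "tz": the shift along the tool's x, y, z in cm; "ax", "ay", "az": the turn, a rotation vector about the tool's x, y, z in degrees. In form: [{"grip": .., "tx": .., "ty": .., "tz": .., "ax": .., "ay": .., "az": ..}, ...]. A call has 1 to 8 rows; each row shifts and turns the commanded pose from where the row before left it, along the tool's axes as they then stand; what a row does not reach is not made up. A row lasts 1/12 s, in which the tool goes at most 41.7 mm and 7.16 degrees, less where a joint would pass 70% of its speed; a pose out of reach is approached as far as the arm can. A call with a gripper value outside its range is refused whole. The fingers move at their own pace and stop on an object; "newtons" is the grip in N (left out, the last holds). Time passes only in rows, so rows that do not move let the fingers close. It gives the time, the measured TCP pose, the force and the opening at its end, in the units of the state.
- sense(): the state, without advancing time (a new reading comes with each control period).
- snapshot(name): name is "side" or "top" or "wrist"; returns the picture (420x560x3 uint8, red, green, blue); there is no depth.
- camera_model(name): a dict with "intrinsics" (3x3 intrinsics, pixels), "pose" (4x4, takes a point from camera to world coordinates); the wrist camera has in their place "T_tool_cam" (4x4, takes a point from camera to tool coordinates, whose origin is the TCP and whose axes are the flange's). Camera axes: x right, y down, z forward; pixel columns grow to the right and rows downward; lengths in mm; the calibration is good to about 2 mm. The wrist camera is an equidistant fisheye: a pixel r from the principal point sees the ray r / f radians off the axis. A picture is of the moment at which its call begins: read the wrist's pose just before it. camera_model takes no time and is no camera call.
- hand_in(): hands the job in, once; it reports no verdict.
The state is a dict: "time": time; "joint_pos": joint angles; "qd": joint speeds; "joint_efforts": joint torques, N m; "tool_pos": TCP position; "tcp_rot": TCP orientation; "ft_force": force on the tool from outside, world axes, zero at the start; "wrist_torque": the same for the moment, N m; "finger_gap": finger opening in mm.
Only numpy, scipy, OpenCV 4.12 (cv2) and the standard library are available. Lean on these libraries where they do the work, as an engineer would, in place of code of your own. Each camera call takes 0.05 s, during which the arm holds its last target.

## Task

Put the split belt pulley together on the upright spindle of the yellow stand, one part after another from the bottom up: first the black pulley half, then the brass spacer ring, then the silver pulley half, and last the blue hexagon nut. Each goes over the spindle and is seated flat on what lies below it, the same side up as it lies on the bench (pulley halves with the collar up). Let go of everything and leave the oil bottle, the carton and the wrench where they are.

Things in the scene. Friction and masses are not known exactly. Their poses are not given: they have to be found in the camera images.
- stand: yellow square base plate, 110 x 110 x 10 mm, fixed to the bench, with an upright steel spindle in its middle: 13 mm in diameter, its tip 74 mm above the bench, the last 12 mm tapering to 6 mm. Origin: centre of the plate's underside (on the bench, on the spindle's axis); z up along the spindle. The plate's top is at z = 10 mm.
- black_half: loose black pulley half, 220 g: round flange 84 mm across, 6 mm thick, with six silver dots; on it a collar 40 mm across that rises to 22 mm above the underside (grip it there); 24 mm bore right through. Origin: centre of its underside; z along the bore, towards the collar. Lies flat, collar up. Seated, its origin is 10 mm above the stand's origin.
- spacer: brass-coloured plain ring, loose, 90 g: 42 mm outside, 24 mm bore, 12 mm high. Origin: centre of its underside; z along the bore, up. Lies flat. Seated on the black half, its origin is 32 mm above the stand's origin.
- silver_half: silver (aluminium) pulley half with six black dots on the flange, loose, 220 g: same shape and sizes as the black half. Origin: centre of its underside; z along the bore, towards the collar. Lies flat, collar up. Seated on the spacer, its origin is 44 mm above the stand's origin.
- nut: blue hexagon nut, loose, 90 g: 36 mm across flats (42 mm across corners), 18 mm high, with a hexagonal through bore 24 mm across flats. Origin: centre of its underside; z along the bore, up; x points square to one of its flats (flats repeat every 60 degrees). Lies flat. Seated on the silver half, its origin is 66 mm above the stand's origin.
- oil_bottle: standing round green oil bottle, 64 mm in diameter, 150 mm high, red cap; a bystander. Origin: centre of its underside.
- carton: brown cardboard carton, 90 x 120 x 50 mm; a bystander. Origin: centre of its underside.
- wrench: steel wrench lying flat, 180 mm long; a bystander. Origin: on the bench at its middle; x along it.
Things that resemble listed ones, but are neither listed nor needed, are in the scene too. There is more than one size of the spacer; the job needs the middle-sized.

How it is judged:
By the outcome, as a careful person would: the job done as asked, in the order asked, and still so for the second after the job is handed in, with the robot touching nothing.
It also fails if it takes over 96 s, if anything falls off the work surface, if the arm or the gripper's body presses on something with over 40 N, if the wrist force passes 120 N, or if a joint passes its speed limit or range.

## Working session

There is one attempt and no reset: what is moved stays moved. The work goes in short steps, Python scripts to look and compute and a tool call to move; the robot and the scene stay as the last step left them, time stands still between calls to the robot, and variables do not carry over. Pictures are saved under pics/ and viewed, and the job is handed in when it is done.

Besides the shell and the picture viewer there is one more tool, called by a JSON object that holds its "op" and its "data", one argument or row to a line. step_arm: Moves the arm, as the interface text tells. Its arguments: {"type":"object","properties":{"plan":{"type":"array","items":{"type":"object","properties":{"grip":{"type":"number"},"tx":{"type":"number"},"ty":{"type":"number"},"tz":{"type":"number"},"ax":{"type":"number"},"ay":{"type":"number"},"az":{"type":"number"}}}},"newtons":{"type":"number"}},"required":["plan"]}

```bash
ls; mkdir -p pics; python3 - <<'E'
from bench import *
import cv2
s=sense();print(s)
for n in ["side","top","wrist"]:
    im=snapshot(n);cv2.imwrite(f"pics/{n}0.png",im[:,:,::-1]);print(n,camera_model(n))
E
```

```text
pics
{'time': 0.0, 'joint_pos': array([-7.74875926e+01,  7.51650117e+00,  8.53291001e+01, -1.52025351e-04,
        8.72605649e+01, -4.89210973e+00]), 'qd': array([-0.04378472, -0.01658906, -0.04397774, -0.0438598 , -0.00905743,
        0.06886467]), 'joint_efforts': array([-1.97038285e-04, -5.69391811e+01, -5.00559211e+01, -1.25737238e-04,
        1.47649425e-02,  9.98107538e-06]), 'tool_pos': array([ 179.38133761, -571.98824017,  230.23161554]), 'tcp_rot': array([-1.79894208e+02, -8.90253083e-03,  1.74045163e+01]), 'ft_force': array([0.33113715, 0.82838429, 0.43716704]), 'wrist_torque': array([-0.04264964,  0.01195065, -0.01635309]), 'finger_gap': 85.52846095632168}
side {'intrinsics': array([[423.12651609,   0.        , 289.0321168 ],
       [  0.        , 423.12651609, 206.08746694],
       [  0.        ,   0.        ,   1.        ]]), 'pose': array([[ 9.80802740e-01, -1.29388702e-01,  1.45892255e-01,
         4.57263559e+02],
       [-1.94879430e-01, -6.23795212e-01,  7.56902597e-01,
        -6.78638598e+02],
       [-6.92775394e-03, -7.70803540e-01, -6.37035249e-01,
         6.0
[... 456 characters left out ...]
    [ 2.01162168e-02, -9.20800993e-02, -9.95548388e-01,
         1.04927980e+03],
       [ 0.00000000e+00,  0.00000000e+00,  0.00000000e+00,
         1.00000000e+00]])}
wrist {'intrinsics': array([[325.1922621 ,   0.        , 279.90825813],
       [  0.        , 325.1922621 , 209.75832749],
       [  0.        ,   0.        ,   1.        ]]), 'T_tool_cam': array([[-4.78014827e-04, -9.55043152e-01, -2.96466438e-01,
         7.63661680e+01],
       [ 9.99999230e-01, -7.95984561e-04,  9.51828300e-04,
        -3.37153029e-02],
       [-1.14501981e-03, -2.96465755e-01,  9.55042798e-01,
        -1.42863682e+02],
       [ 0.00000000e+00,  0.00000000e+00,  0.00000000e+00,
         1.00000000e+00]])}
```

View pics/top0.png

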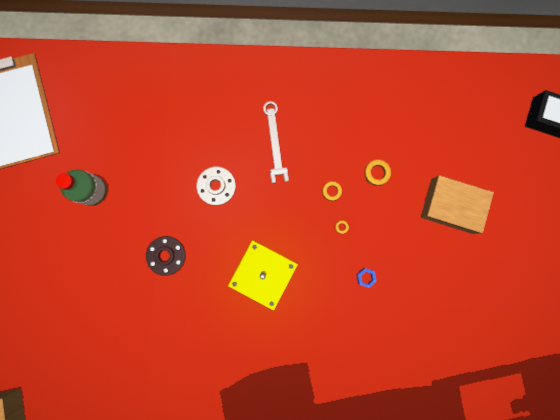

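View pics/side0.png

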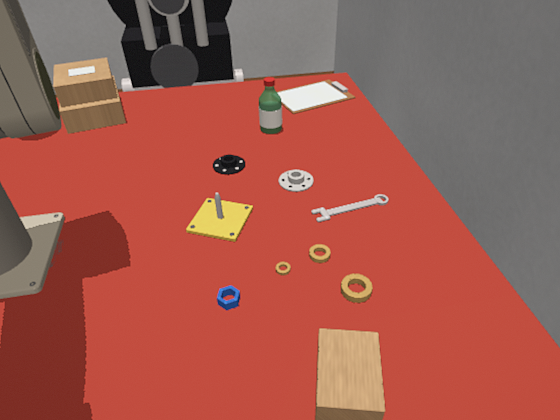

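View pics/wrist0.png

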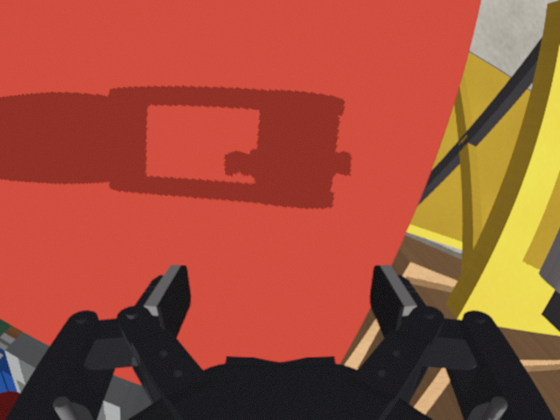

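```bash
python3 -c "
import bench;print([n for n in dir(bench) if n[0]!='_'])"
```

```text
['PlanningError', 'camera_model', 'grip_depth', 'hand_in', 'sense', 'snapshot']
```

The top view shows black half (165,255), silver half (215,185), rings: large (378,172), middle (332,190), small (342,227). Nut (367,278), stand (263,275), with the spindle tip near (262,275). Next I'll measure these.

```bash
cat > h.py <<'E'
from bench import *
import cv2, numpy as np
from scipy.spatial.transform import Rotation as Ro
def ray(cam,uv,s=None):
    m=camera_model(cam);K=m["intrinsics"];uv=np.atleast_2d(uv).astype(float)
    p=np.c_[(uv[:,0]-K[0,2])/K[0,0],(uv[:,1]-K[1,2])/K[1,1]]
    if cam=="wrist":
        th=np.linalg.norm(p,axis=1);d=np.c_[p*(np.sin(th)/np.maximum(th,1e-9))[:,None],np.cos(th)]
        T=np.eye(4);T[:3,:3]=Ro.from_euler('xyz',s["tcp_rot"],degrees=True).as_matrix();T[:3,3]=s["tool_pos"]
        P=T@m["T_tool_cam"]
    else: d=np.c_[p,np.ones(len(p))];P=m["pose"]
    return P[:3,3],d@P[:3,:3].T
def at(cam,uv,z,s=None):
    o,d=ray(cam,uv,s);return (o+d*((z-o[2])/d[:,2])[:,None])[:,:2]
def proj(cam,p,s=None):
    m=camera_model(cam);K=m["intrinsics"];p=np.atleast_2d(p).astype(float)
    if cam=="wrist":
        T=np.eye(4);T[:3,:3]=Ro.from_euler('xyz',s["tcp_rot"],degrees=True).as_matrix();T[:3,3]=s["tool_pos"];P=T@m["T_tool_cam"]
    else:P=m["pose"]
    c=(p-P[:3,3])@P[:3,:3]
    if cam=="wrist":
        r=np.linalg.norm(c[:,:2],axis=1);th=np.arctan2(r,c[:,2]);q=c[:,:2]/np.maximum(r,1e-9)[:,None]*th[:,None]
    else:q=c[:,:2]/c[:,2:]
    return q*K[0,0]+K[:2,2]
def masks(im):
    hsv=cv2.cvtColor(im,cv2.COLOR_RGB2HSV);h,s,v=cv2.split(hsv)
    return {"yellow":(h>25)&(h<35)&(s>150),"brass":(h>13)&(h<=26)&(s>140)&(v>120),"blue":(h>105)&(h<128)&(s>130),
      "black":(v<75),"white":(s<60)&(v>110)},hsv
def comps(m,amin=60):
    m=m.astype(np.uint8);cs,_=cv2.findContours(m,cv2.RETR_EXTERNAL,cv2.CHAIN_APPROX_NONE)
    return [c[:,0,:] for c in cs if cv2.contourArea(c)>amin]
E
python3 - <<'E'
from h import *
print("gd",grip_depth)
im=cv2.imread("pics/top0.png")[:,:,::-1].copy()
M,_=masks(im)
for k,z in [("yellow",10),("brass",10),("blue",18),("black",6),("white",6)]:
    for c in comps(M[k]):
        w=at("top",c,z).astype(np.float32);(x,y),(a,b),t=cv2.minAreaRect(w)
        if len(c)<200:print(k,c.mean(0).round(),"ctr",round(x),round(y),"size",round(a),round(b),round(t), "circ",cv2.minEnclosingCircle(w))
E
```

```text
gd 18.700000000000003
yellow [262. 275.] ctr 443 23 size 108 108 63 circ ((442.79461669921875, 23.013023376464844), 74.72743225097656)
brass [341. 227.] ctr 548 -143 size 26 28 1 circ ((548.6746826171875, -143.4097900390625), 14.27352523803711)
brass [332. 191.] ctr 626 -121 size 40 40 46 circ ((626.102294921875, -121.4019546508789), 20.907745361328125)
brass [460. 204.] ctr 604 -399 size 124 93 74 circ ((603.7852783203125, -398.5326843261719), 75.47046661376953)
brass [378. 172.] ctr 669 -220 size 53 55 1 circ ((668.6998291015625, -220.4118194580078), 28.106565475463867)
blue [366. 277.] ctr 442 -195 size 34 37 45 circ ((442.1129455566406, -195.10018920898438), 19.642770767211914)
black [ 12. 403.] ctr 166 531 size 60 40 13 circ ((167.2902374267578, 530.4031982421875), 34.30195999145508)
black [544. 113.] ctr 814 -598 size 80 93 73 circ ((806.4829711914062, -597.3416748046875), 55.01176452636719)
white [ 93. 192.] ctr 612 389 size 40 65 70 circ ((616.6594848632812, 401.0332336425781), 33.092830657958984)
white [216. 185.] ctr 631 129 size 80 80 2 circ ((631.188232421875, 128.08535766601562), 41.344512939453125)
white [275. 146.] ctr 731 6 size 177 37 10 circ ((730.8417358398438, 5.157032489776611), 89.08126831054688)
white [552. 109.] ctr 821 -607 size 36 58 88 circ ((820.7352905273438, -612.4425048828125), 31.351083755493164)
white [ 6. 63.] ctr 891 595 size 20 30 16 circ ((890.2545776367188, 595.2457275390625), 16.84101104736328)
```

```bash
cat >> h.py <<'E'
def go(x,y,z,yaw=None):
    "print tool-frame shift (cm) and turn (deg) from measured pose to target"
    s=sense();R=Ro.from_euler('xyz',s["tcp_rot"],degrees=True)
    d=R.inv().apply(np.array([x,y,z])-s["tool_pos"])/10
    print("pos",s["tool_pos"].round(1),"rot",s["tcp_rot"].round(2),"gap",round(s["finger_gap"],1),"F",s["ft_force"].round(1),"t",round(s["time"],2))
    print("t cm",d.round(2), "rows",np.ceil(np.linalg.norm(d)/4.1))
    if yaw is not None: print("a deg",(R.inv()*Ro.from_euler('xyz',[180,0,yaw],degrees=True)).as_rotvec(degrees=True).round(2))
E
python3 - <<'E'
from h import *
im=cv2.imread("pics/top0.png")[:,:,::-1].copy()
g=im.astype(int)
m=np.zeros(im.shape[:2],bool);m[225:285,130:200]=(g[225:285,130:200,0]<110)|(g[225:285,130:200].min(2)>90)
for c in comps(m):
    w=at("top",c,4).astype(np.float32);print(c.mean(0),cv2.minEnclosingCircle(w),cv2.fitEllipse(w))
print("tip",at("top",[[262,274.5]],74),"side tip",proj("side",[[443,23,74],[443,23,0]]))
go(442,-195,230)
E
```

```text
[165.07407407 255.14814815] ((479.76165771484375, 230.77362060546875), 41.236000061035156) ((479.4855041503906, 230.7563018798828), (80.0966567993164, 80.50611114501953), 176.0545654296875)
tip [[446.16715468  22.93884404]] side tip [[217.26614559 192.97834411]
 [221.20432782 220.05643102]]
pos [ 179.4 -572.1  230.5] rot [-1.7992e+02 -1.0000e-02  1.7410e+01] gap 85.2 F [-0.2  0.7  0.1] t 0.15
t cm [ 36.34 -28.13   0.09] rows 12.0
```

{"op": "step_arm", "data": {
  "plan": [
    {"grip": 8.5,"tx": 3.0,"ty": -2.3,"tz": 0},
    {"tx": 3.0,"ty": -2.3},
    {"tx": 3.0,"ty": -2.3},
    {"tx": 3.0,"ty": -2.3},
    {"tx": 3.0,"ty": -2.3},
    {"tx": 3.0,"ty": -2.3},
    {"tx": 3.0,"ty": -2.3},
    {"tx": 3.0,"ty": -2.3}
  ]
}}

```text
invalid input
```

{"op": "step_arm", "data": {
  "plan": [
    {"tx": 3.0,"ty": -2.4},
    {"tx": 3.0,"ty": -2.4},
    {"tx": 3.0,"ty": -2.4},
    {"tx": 3.0,"ty": -2.4},
    {"tx": 0}
  ]
}}

```text
invalid input
```

```bash
python3 - <<'E'
from h import *
s=sense();im=snapshot("wrist");cv2.imwrite("pics/w1.png",im[:,:,::-1])
np.save("s1.npy",s,allow_pickle=True)
print(proj("wrist",[[442,-195,18],[626,-121,12],[443,23,10]],s))
go(442,-195,230)
E
```

```text
[[  71.2509866   -71.4094101 ]
 [  89.43847707 -155.54229795]
 [ -13.44582789  -56.95333213]]
pos [ 179.4 -572.2  230.6] rot [-1.7993e+02 -1.0000e-02  1.7410e+01] gap 85.5 F [ 0.5 -0.   0.1] t 0.2
t cm [ 36.34 -28.13   0.1 ] rows 12.0
```

View pics/w1.png

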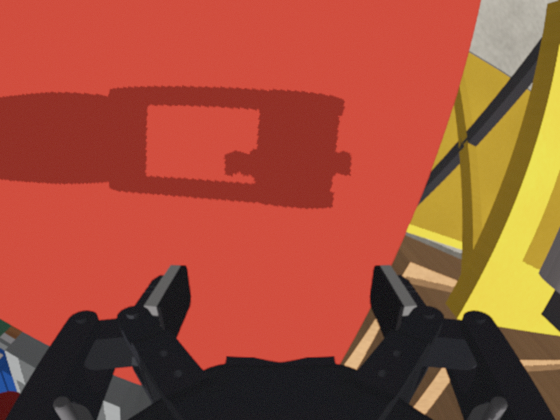

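Both moves were refused as "invalid input", so the arm hasn't moved. I'll retry with every key given in each row.

{"op": "step_arm", "data": {
  "newtons": 40,
  "plan": [
    {"grip": 8.5,"tx": 3.0,"ty": -2.3,"tz": 0,"ax": 0,"ay": 0,"az": 0},
    {"grip": 8.5,"tx": 3.0,"ty": -2.3,"tz": 0,"ax": 0,"ay": 0,"az": 0},
    {"grip": 8.5,"tx": 3.0,"ty": -2.3,"tz": 0,"ax": 0,"ay": 0,"az": 0},
    {"grip": 8.5,"tx": 3.0,"ty": -2.3,"tz": 0,"ax": 0,"ay": 0,"az": 0},
    {"grip": 8.5,"tx": 3.0,"ty": -2.3,"tz": 0,"ax": 0,"ay": 0,"az": 0},
    {"grip": 8.5,"tx": 3.0,"ty": -2.3,"tz": 0,"ax": 0,"ay": 0,"az": 0},
    {"grip": 8.5,"tx": 3.0,"ty": -2.3,"tz": 0,"ax": 0,"ay": 0,"az": 0},
    {"grip": 8.5,"tx": 3.0,"ty": -2.3,"tz": 0,"ax": 0,"ay": 0,"az": 0}
  ]
}}

```text
time: 0.87
tool_pos: [354.1, -323.5, 231.2]
tcp_rot: [180.0, -0.0, 17.4]
ft_force: [0.2, -0.3, 0.1]
finger_gap: 84.9
```

{"op": "step_arm", "data": {
  "plan": [
    {"grip": 8.5,"tx": 3.0,"ty": -2.4,"tz": 0,"ax": 0,"ay": 0,"az": 0},
    {"grip": 8.5,"tx": 3.0,"ty": -2.4,"tz": 0,"ax": 0,"ay": 0,"az": 0},
    {"grip": 8.5,"tx": 3.0,"ty": -2.4,"tz": 0,"ax": 0,"ay": 0,"az": 0},
    {"grip": 8.5,"tx": 0,"ty": -2.4,"tz": 0,"ax": 0,"ay": 0,"az": 0},
    {"grip": 8.5,"tx": 0,"ty": 0,"tz": 0,"ax": 0,"ay": 0,"az": 0}
  ]
}}

```text
time: 1.28
tool_pos: [410.8, -202.6, 230.9]
tcp_rot: [-179.9, 0.0, 17.7]
ft_force: [-0.4, -1.0, -0.0]
finger_gap: 85.0
```

```bash
python3 - <<'E'
from h import *
s=sense();im=snapshot("wrist");cv2.imwrite("pics/w2.png",im[:,:,::-1])
np.save("s2.npy",s,allow_pickle=True)
print(proj("wrist",[[442,-195,18],[626,-121,12],[443,23,10]],s))
go(480,230,230)
E
```

```text
[[281.99432507 152.14315671]
 [268.65250679 -18.53734158]
 [109.81495357 102.33338089]]
pos [ 410.8 -204.6  231.1] rot [-1.7997e+02  1.0000e-02  1.7610e+01] gap 85.2 F [-0.4 -0.4 -0.1] t 1.33
t cm [ 19.75 -39.33   0.13] rows 11.0
```

View pics/w2.png

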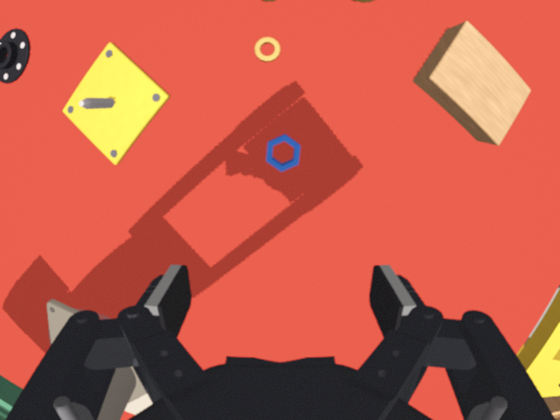

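The wrist view shows the nut at (283,153), the stand plate near (116,103), and the spindle leaning outward to about (90,103). I'll measure the nut's orientation and the stand.

```bash
python3 - <<'E'
from h import *
s=np.load("s2.npy",allow_pickle=True).item()
im=cv2.imread("pics/w2.png")[:,:,::-1].copy()
M,_=masks(im)
for c in comps(M["yellow"],2000):
    w=at("wrist",c,10,s).astype(np.float32);print("Y",c.mean(0),cv2.minAreaRect(w))
for c in comps(M["blue"]&(np.arange(420)<250)[:,None],300):
    w=at("wrist",c,18,s).astype(np.float32);h=cv2.convexHull(w)[:,0]
    print("nut",c.mean(0),cv2.minEnclosingCircle(w))
    best=[]
    for a in range(60):
        wd=[np.ptp(h@[np.cos(np.radians(a+k)),np.sin(np.radians(a+k))]) for k in (0,60,120)]
        best.append((sum(wd),a,np.round(wd,1)))
    for b in sorted(best,key=lambda b:b[0])[:3]:print(b)
    r=w-cv2.minEnclosingCircle(w)[0];th=np.arctan2(r[:,1],r[:,0]);rr=np.hypot(*r.T)
    print("phase flats", (np.degrees(np.angle(np.sum((rr-rr.mean())*np.exp(6j*th))))/6+30)%60)
E
```

```text
Y [113.33333333 103.05220884] ((442.69464111328125, 22.063507080078125), (107.38623809814453, 107.52534484863281), 63.36842346191406)
nut [282.76842105 152.53684211] ((441.82745361328125, -196.19375610351562), 19.591318130493164)
(np.float64(103.55484860742155), 42, array([34.9, 33.9, 34.7]))
(np.float64(103.75894880396987), 41, array([35.2, 33.9, 34.7]))
(np.float64(104.06335048038781), 43, array([35. , 34.2, 34.9]))
phase flats 42.02197760729246
```

{"op": "step_arm", "data": {
  "plan": [
    {"grip": 8.5,"tx": 0,"ty": 0,"tz": 0,"ax": 0,"ay": 0,"az": 5.6},
    {"grip": 8.5,"tx": 1.4,"ty": -3.7,"tz": 0.9,"ax": 0,"ay": 0,"az": 0},
    {"grip": 8.5,"tx": 1.4,"ty": -3.7,"tz": 0.9,"ax": 0,"ay": 0,"az": 0},
    {"grip": 8.5,"tx": 1.4,"ty": -3.7,"tz": 0.9,"ax": 0,"ay": 0,"az": 0},
    {"grip": 8.5,"tx": 1.4,"ty": -3.7,"tz": 0.9,"ax": 0,"ay": 0,"az": 0},
    {"grip": 8.5,"tx": 1.4,"ty": -3.7,"tz": 0.9,"ax": 0,"ay": 0,"az": 0},
    {"grip": 8.5,"tx": 1.4,"ty": -3.7,"tz": 0.9,"ax": 0,"ay": 0,"az": 0},
    {"grip": 8.5,"tx": 1.4,"ty": -3.7,"tz": 0.9,"ax": 0,"ay": 0,"az": 0}
  ]
}}

```text
time: 2.0
tool_pos: [454.0, 67.8, 168.1]
tcp_rot: [180.0, -0.1, 11.7]
ft_force: [0.9, -0.4, 0.4]
finger_gap: 84.8
```

{"op": "step_arm", "data": {
  "plan": [
    {"grip": 8.5,"tx": 1.4,"ty": -3.7,"tz": 0.9,"ax": 0,"ay": 0,"az": 0},
    {"grip": 8.5,"tx": 1.4,"ty": -3.7,"tz": 0.9,"ax": 0,"ay": 0,"az": 0},
    {"grip": 8.5,"tx": 1.4,"ty": -3.7,"tz": 0.9,"ax": 0,"ay": 0,"az": 0},
    {"grip": 8.5,"tx": 1.4,"ty": -3.7,"tz": 0.9,"ax": 0,"ay": 0,"az": 0},
    {"grip": 8.5,"tx": 0,"ty": 0,"tz": 0,"ax": 0,"ay": 0,"az": 0},
    {"grip": 8.5,"tx": 0,"ty": 0,"tz": 0,"ax": 0,"ay": 0,"az": 0}
  ]
}}

```text
time: 2.5
tool_pos: [477.8, 224.0, 130.9]
tcp_rot: [180.0, 0.1, 12.0]
ft_force: [0.0, -0.8, -0.8]
finger_gap: 84.8
```

```bash
python3 - <<'E'
from h import *
s=sense();im=snapshot("wrist");cv2.imwrite("pics/w3.png",im[:,:,::-1])
np.save("s3.npy",s,allow_pickle=True)
print(proj("wrist",[[479.6,230.5,22],[479.6,230.5,6],[631,128.5,22],[443,22.5,10]],s).round())
go(479.6,230.5,100,12)
E
```

```text
[[272. 204.]
 [273. 198.]
 [433.  55.]
 [462. 274.]]
pos [478.2 222.9 131.6] rot [1.7995e+02 7.0000e-02 1.1870e+01] gap 84.8 F [-0.5 -0.6 -0. ] t 2.55
t cm [ 0.3  -0.72  3.16] rows 1.0
a deg [ 0.05  0.07 -0.13]
```

View pics/w3.png

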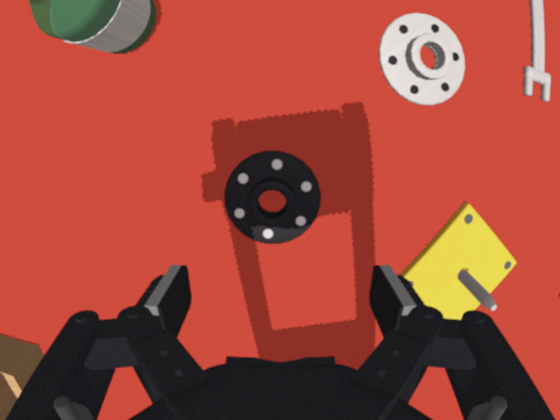

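Black half's bore top is at (272,201), against (272,204) predicted, and silver's bore is at (431,55), against (433,55). The top-camera positions hold, so I'll go down on black.

{"op": "step_arm", "data": {
  "plan": [
    {"grip": 8.5,"tx": 0.3,"ty": -0.7,"tz": 3.5,"ax": 0,"ay": 0,"az": 0},
    {"grip": 8.5,"tx": 0,"ty": 0,"tz": 3.5,"ax": 0,"ay": 0,"az": 0},
    {"grip": 8.5,"tx": 0,"ty": 0,"tz": 3.0,"ax": 0,"ay": 0,"az": 0},
    {"grip": 8.5,"tx": 0,"ty": 0,"tz": 1.5,"ax": 0,"ay": 0,"az": 0},
    {"grip": 8.5,"tx": 0,"ty": 0,"tz": 0,"ax": 0,"ay": 0,"az": 0},
    {"grip": 8.5,"tx": 0,"ty": 0,"tz": 0,"ax": 0,"ay": 0,"az": 0}
  ]
}}

```text
time: 3.05
tool_pos: [479.7, 228.9, 17.3]
tcp_rot: [180.0, 0.1, 11.7]
ft_force: [0.3, -0.4, 0.4]
finger_gap: 84.7
```

```bash
python3 - <<'E'
from h import *
s=sense();im=snapshot("wrist");cv2.imwrite("pics/w4.png",im[:,:,::-1])
im=snapshot("side");cv2.imwrite("pics/s4.png",cv2.resize(im[120:260,150:350,::-1],None,fx=4,fy=4))
go(479.6,230.5,8,12)
E
```

```text
pos [481.5 230.3  19.5] rot [-179.98   -0.19   11.73] gap 85.0 F [0.2 0.1 0.8] t 3.15
t cm [-0.19 -0.06  1.15] rows 1.0
a deg [-0.02 -0.19 -0.27]
```

View pics/w4.png

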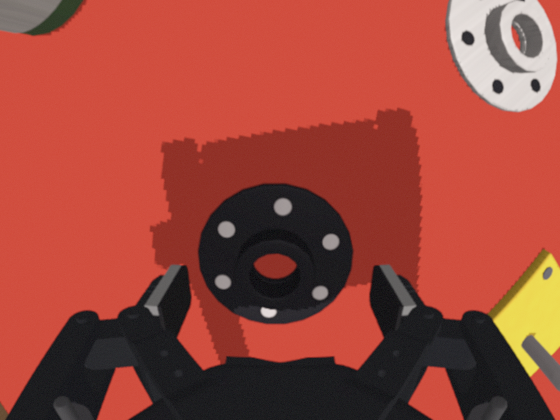

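View pics/s4.png

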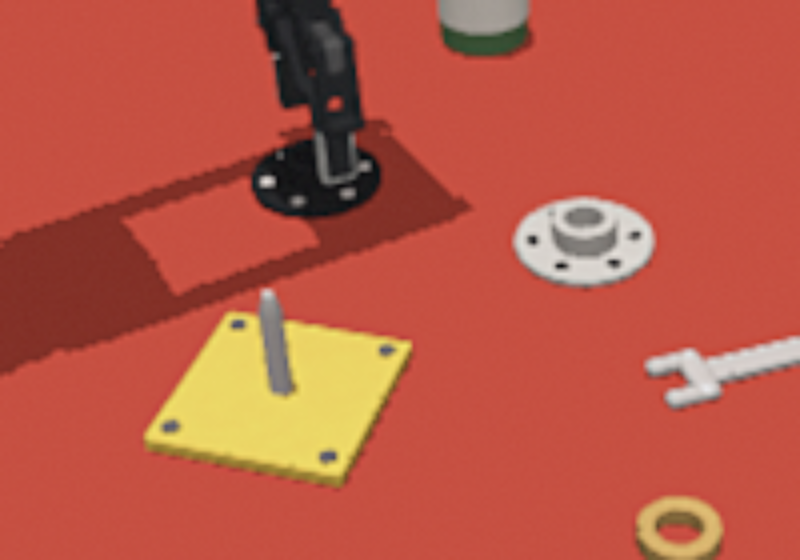

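The collar sits between the jaws, centred near (275,265) with the fingers around u=280. I'll lower the rest of the way and close.

{"op": "step_arm", "data": {
  "newtons": 40,
  "plan": [
    {"grip": 8.5,"tx": -0.1,"ty": 0,"tz": 1.1,"ax": 0,"ay": 0,"az": 0},
    {"grip": 8.5,"tx": 0,"ty": 0,"tz": 0,"ax": 0,"ay": 0,"az": 0},
    {"grip": 3.5,"tx": 0,"ty": 0,"tz": 0,"ax": 0,"ay": 0,"az": 0},
    {"grip": 3.5,"tx": 0,"ty": 0,"tz": 0,"ax": 0,"ay": 0,"az": 0},
    {"grip": 3.5,"tx": 0,"ty": 0,"tz": 0,"ax": 0,"ay": 0,"az": 0},
    {"grip": 3.5,"tx": 0,"ty": 0,"tz": 0,"ax": 0,"ay": 0,"az": 0},
    {"grip": 3.5,"tx": 0,"ty": 0,"tz": 0,"ax": 0,"ay": 0,"az": 0},
    {"grip": 3.5,"tx": 0,"ty": 0,"tz": 0,"ax": 0,"ay": 0,"az": 0}
  ]
}}

```text
time: 3.82
tool_pos: [478.9, 230.8, 7.0]
tcp_rot: [-180.0, -0.0, 11.8]
ft_force: [-3.2, -0.4, 5.4]
finger_gap: 38.2
```

{"op": "step_arm", "data": {
  "plan": [
    {"grip": 3.5,"tx": 0,"ty": 0,"tz": -0.5,"ax": 0,"ay": 0,"az": 0},
    {"grip": 3.5,"tx": 0,"ty": 0,"tz": -2.0,"ax": 0,"ay": 0,"az": 0},
    {"grip": 3.5,"tx": 0,"ty": 0,"tz": -3.0,"ax": 0,"ay": 0,"az": 0},
    {"grip": 3.5,"tx": 0,"ty": 0,"tz": -3.0,"ax": 0,"ay": 0,"az": 0},
    {"grip": 3.5,"tx": 0,"ty": 0,"tz": -2.0,"ax": 0,"ay": 0,"az": 0},
    {"grip": 3.5,"tx": 0,"ty": 0,"tz": 0,"ax": 0,"ay": 0,"az": 0},
    {"grip": 3.5,"tx": 0,"ty": 0,"tz": 0,"ax": 0,"ay": 0,"az": 0}
  ]
}}

```text
time: 4.4
tool_pos: [479.6, 230.9, 112.6]
tcp_rot: [-180.0, -0.2, 11.8]
ft_force: [-0.7, -0.0, -2.7]
finger_gap: 38.2
```

```bash
python3 - <<'E'
from h import *
s=sense();im=snapshot("wrist");cv2.imwrite("pics/w5.png",im[:,:,::-1])
go(443,22.5,110,12)
print(proj("wrist",[[s["tool_pos"][0],s["tool_pos"][1],s["tool_pos"][2]+14]],s))
E
```

```text
pos [478.4 230.4 110.8] rot [1.800e+02 1.000e-02 1.181e+01] gap 38.2 F [-0.8 -0.6 -2.8] t 4.45
t cm [-7.72 19.63  0.08] rows 6.0
a deg [ 0.    0.01 -0.19]
[[279.88427388 285.79106977]]
```

View pics/w5.png

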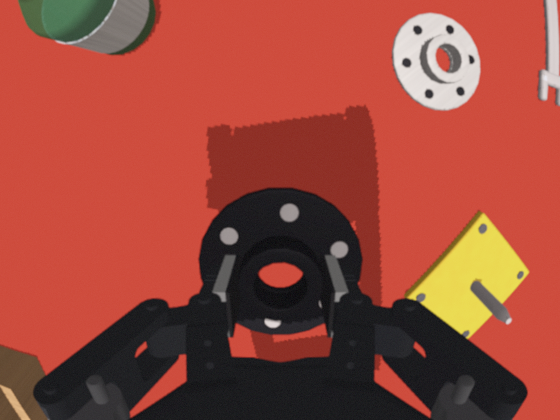

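```bash
python3 - <<'E'
import cv2,numpy as np
im=cv2.imread("pics/w5.png")[180:350,180:380]
im=np.clip((im/255.)**0.5*255,0,255).astype(np.uint8)
cv2.imwrite("pics/w5z.png",cv2.resize(im,None,fx=3.4,fy=3.4,interpolation=cv2.INTER_CUBIC))
E
```

```text
(no output)
```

View pics/w5z.png

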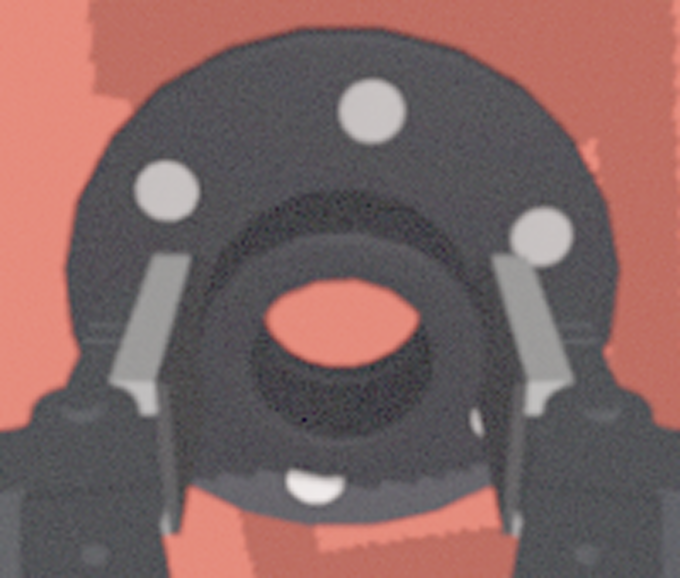

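Black is held centred: bore top about (280,285), against (280,286) for the TCP axis. Moving over the spindle.

{"op": "step_arm", "data": {
  "plan": [
    {"grip": 3.5,"tx": -0.9,"ty": 2.3,"tz": 0,"ax": 0,"ay": 0,"az": 0},
    {"grip": 3.5,"tx": -1.3,"ty": 3.3,"tz": 0,"ax": 0,"ay": 0,"az": 0},
    {"grip": 3.5,"tx": -1.3,"ty": 3.3,"tz": 0,"ax": 0,"ay": 0,"az": 0},
    {"grip": 3.5,"tx": -1.3,"ty": 3.3,"tz": 0,"ax": 0,"ay": 0,"az": 0},
    {"grip": 3.5,"tx": -1.3,"ty": 3.3,"tz": 0,"ax": 0,"ay": 0,"az": 0},
    {"grip": 3.5,"tx": -1.3,"ty": 3.3,"tz": 0,"ax": 0,"ay": 0,"az": 0},
    {"grip": 3.5,"tx": -0.3,"ty": 0.8,"tz": 0,"ax": 0,"ay": 0,"az": 0},
    {"grip": 3.5,"tx": 0,"ty": 0,"tz": 0,"ax": 0,"ay": 0,"az": 0}
  ]
}}

```text
time: 5.12
tool_pos: [441.5, 20.8, 109.1]
tcp_rot: [-180.0, 0.2, 11.6]
ft_force: [-0.2, 0.3, -3.1]
finger_gap: 38.4
```

```bash
python3 - <<'E'
from h import *
s=sense();im=snapshot("wrist")
c=im[180:350,180:380]
c=np.clip((c/255.)**0.5*255,0,255).astype(np.uint8)
cv2.imwrite("pics/w6z.png",cv2.resize(c,None,fx=3.4,fy=3.4,interpolation=cv2.INTER_CUBIC)[:,:,::-1])
cv2.imwrite("pics/w6.png",im[:,:,::-1])
im=snapshot("side");cv2.imwrite("pics/s6.png",cv2.resize(im[120:260,150:350,::-1],None,fx=4,fy=4))
print((proj("wrist",[[443,22.5,74],[443,22.5,62],[443,22.5,10]],s)-180)*3.4)
go(443,22.5,110,12)
E
```

```text
[[331.51682846 206.20180887]
 [331.91704608 180.89913264]
 [333.25620616  97.25634248]]
pos [442.4  23.1 109.8] rot [-1.7993e+02  1.3000e-01  1.1720e+01] gap 38.2 F [ 0.4  0.3 -2.7] t 5.22
t cm [ 0.05  0.07 -0.02] rows 1.0
a deg [-0.07  0.13 -0.28]
```

View pics/w6z.png

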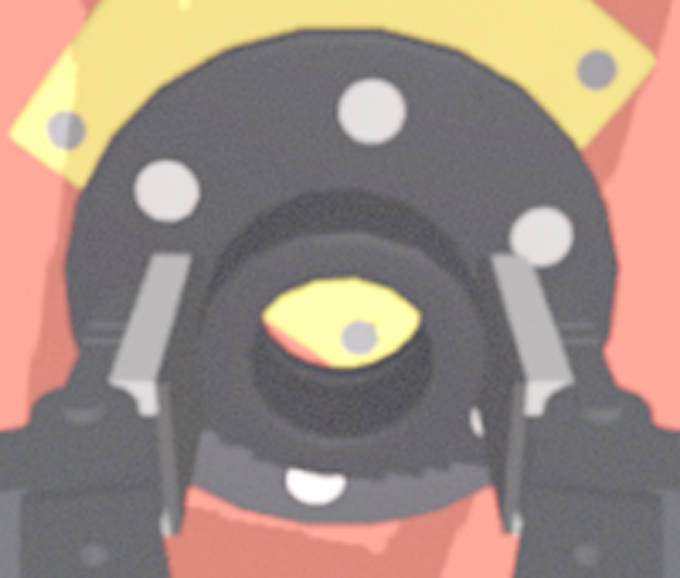

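View pics/s6.png

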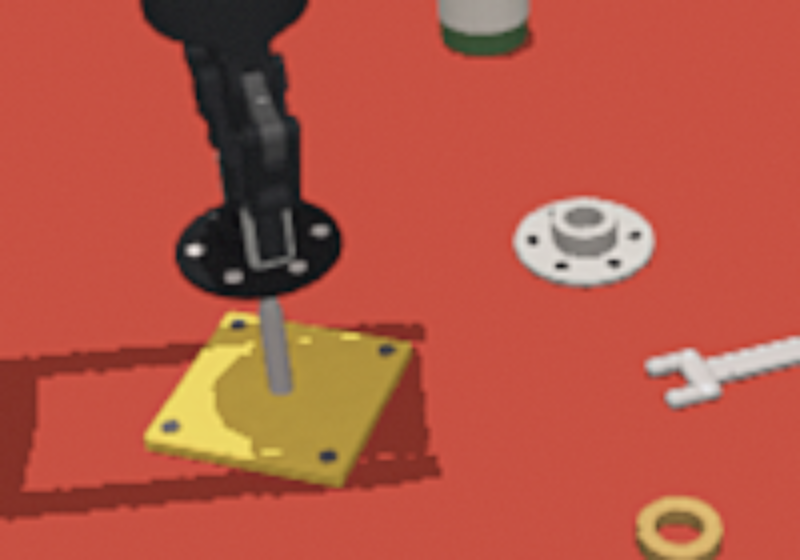

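The plate shows through the bore and the flange is above the spindle tip. Lowering.

{"op": "step_arm", "data": {
  "plan": [
    {"grip": 3.5,"tx": 0.05,"ty": 0,"tz": 1.5,"ax": 0,"ay": 0,"az": 0},
    {"grip": 3.5,"tx": 0,"ty": 0,"tz": 1.5,"ax": 0,"ay": 0,"az": 0},
    {"grip": 3.5,"tx": 0,"ty": 0,"tz": 1.5,"ax": 0,"ay": 0,"az": 0},
    {"grip": 3.5,"tx": 0,"ty": 0,"tz": 1.5,"ax": 0,"ay": 0,"az": 0},
    {"grip": 3.5,"tx": 0,"ty": 0,"tz": 1.0,"ax": 0,"ay": 0,"az": 0},
    {"grip": 3.5,"tx": 0,"ty": 0,"tz": 0,"ax": 0,"ay": 0,"az": 0},
    {"grip": 3.5,"tx": 0,"ty": 0,"tz": 0,"ax": 0,"ay": 0,"az": 0}
  ]
}}

```text
time: 5.8
tool_pos: [443.1, 23.9, 40.6]
tcp_rot: [-180.0, 0.1, 11.9]
ft_force: [1.0, 0.5, -1.8]
finger_gap: 38.6
```

```bash
python3 - <<'E'
from h import *
go(443,22.5,17,12)
s=sense();im=snapshot("wrist")
c=im[180:350,180:380]
c=np.clip((c/255.)**0.5*255,0,255).astype(np.uint8)
cv2.imwrite("pics/w7z.png",cv2.resize(c,None,fx=3.4,fy=3.4,interpolation=cv2.INTER_CUBIC)[:,:,::-1])
E
```

```text
pos [443.1  23.9  40.6] rot [-1.7996e+02  1.2000e-01  1.1870e+01] gap 38.6 F [ 1.   0.5 -1.8] t 5.8
t cm [-0.03  0.13  2.36] rows 1.0
a deg [-0.04  0.12 -0.13]
```

View pics/w7z.png

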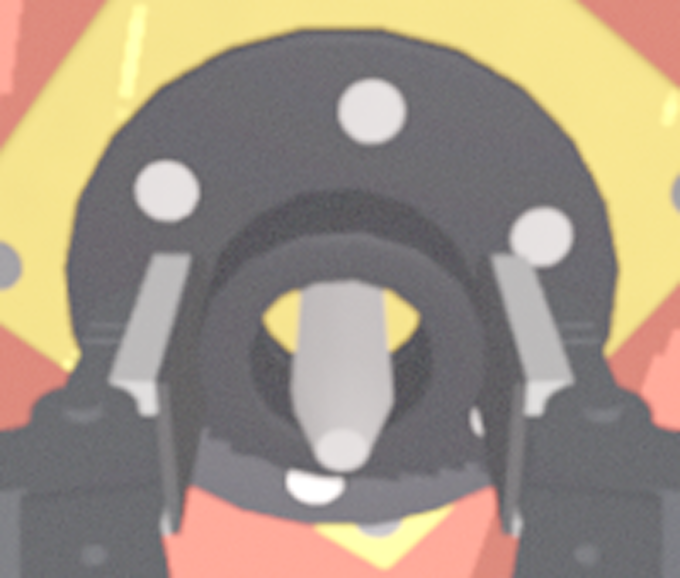

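The spindle is through the bore and centred at u≈341 in the zoom. Lowering the rest of the way.

{"op": "step_arm", "data": {
  "plan": [
    {"grip": 3.5,"tx": 0,"ty": 0,"tz": 1.2,"ax": 0,"ay": 0,"az": 0},
    {"grip": 3.5,"tx": 0,"ty": 0,"tz": 0.6,"ax": 0,"ay": 0,"az": 0},
    {"grip": 3.5,"tx": 0,"ty": 0,"tz": 0.4,"ax": 0,"ay": 0,"az": 0},
    {"grip": 3.5,"tx": 0,"ty": 0,"tz": 0,"ax": 0,"ay": 0,"az": 0},
    {"grip": 3.5,"tx": 0,"ty": 0,"tz": 0,"ax": 0,"ay": 0,"az": 0}
  ]
}}

```text
time: 6.27
tool_pos: [443.9, 23.1, 19.5]
tcp_rot: [-180.0, 0.0, 11.8]
ft_force: [1.1, 0.3, -1.7]
finger_gap: 38.4
```

{"op": "step_arm", "data": {
  "plan": [
    {"grip": 3.5,"tx": 0,"ty": 0,"tz": 0.15,"ax": 0,"ay": 0,"az": 0},
    {"grip": 3.5,"tx": 0,"ty": 0,"tz": 0,"ax": 0,"ay": 0,"az": 0},
    {"grip": 3.5,"tx": 0,"ty": 0,"tz": 0,"ax": 0,"ay": 0,"az": 0}
  ]
}}

```text
time: 6.52
tool_pos: [444.1, 23.0, 18.1]
tcp_rot: [180.0, -0.0, 11.8]
ft_force: [-0.4, 0.4, -1.9]
finger_gap: 38.4
```

{"op": "step_arm", "data": {
  "plan": [
    {"grip": 3.5,"tx": 0,"ty": 0,"tz": 0.1,"ax": 0,"ay": 0,"az": 0},
    {"grip": 3.5,"tx": 0,"ty": 0,"tz": 0,"ax": 0,"ay": 0,"az": 0},
    {"grip": 3.5,"tx": 0,"ty": 0,"tz": 0,"ax": 0,"ay": 0,"az": 0}
  ]
}}

```text
time: 6.77
tool_pos: [444.2, 23.0, 17.0]
tcp_rot: [180.0, -0.0, 11.8]
ft_force: [1.5, -0.7, -0.6]
finger_gap: 38.6
```

{"op": "step_arm", "data": {
  "plan": [
    {"grip": 3.5,"tx": 0,"ty": 0,"tz": 0.1,"ax": 0,"ay": 0,"az": 0},
    {"grip": 3.5,"tx": 0,"ty": 0,"tz": 0,"ax": 0,"ay": 0,"az": 0},
    {"grip": 8.5,"tx": 0,"ty": 0,"tz": 0,"ax": 0,"ay": 0,"az": 0},
    {"grip": 8.5,"tx": 0,"ty": 0,"tz": 0,"ax": 0,"ay": 0,"az": 0},
    {"grip": 8.5,"tx": 0,"ty": 0,"tz": 0,"ax": 0,"ay": 0,"az": 0},
    {"grip": 8.5,"tx": 0,"ty": 0,"tz": 0,"ax": 0,"ay": 0,"az": 0},
    {"grip": 8.5,"tx": 0,"ty": 0,"tz": -2.0,"ax": 0,"ay": 0,"az": 0},
    {"grip": 8.5,"tx": 0,"ty": 0,"tz": -3.5,"ax": 0,"ay": 0,"az": 0}
  ]
}}

```text
time: 7.43
tool_pos: [439.9, 23.3, 67.3]
tcp_rot: [-179.9, 0.5, 11.8]
ft_force: [0.7, -0.5, -0.3]
finger_gap: 85.1
```

{"op": "step_arm", "data": {
  "plan": [
    {"grip": 8.5,"tx": 0,"ty": 0,"tz": -3.7,"ax": 0,"ay": 0,"az": 0},
    {"grip": 8.5,"tx": 0,"ty": 0,"tz": 0,"ax": 0,"ay": 0,"az": 0}
  ]
}}

```text
time: 7.6
tool_pos: [448.4, 22.8, 115.2]
tcp_rot: [179.8, -0.6, 11.8]
ft_force: [1.6, 0.1, 0.7]
finger_gap: 85.0
```

```bash
python3 - <<'E'
from h import *
s=sense();im=snapshot("wrist");cv2.imwrite("pics/w8.png",im[:,:,::-1])
im=snapshot("side");cv2.imwrite("pics/s8.png",cv2.resize(im[120:260,150:350,::-1],None,fx=4,fy=4))
print(proj("wrist",[[443,22.5,32],[443,22.5,74]],s))
go(626,-121.4,110,12)
E
```

```text
[[278.27082034 225.8634387 ]
 [278.22567395 248.48717123]]
pos [445.7  22.9 109.9] rot [179.93  -0.26  11.81] gap 85.3 F [-0.5 -0.3 -1. ] t 7.7
t cm [14.7  17.82  0.08] rows 6.0
a deg [ 0.07 -0.26 -0.19]
```

View pics/w8.png

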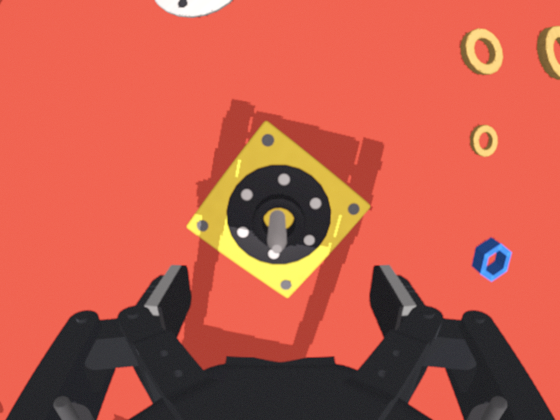

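View pics/s8.png

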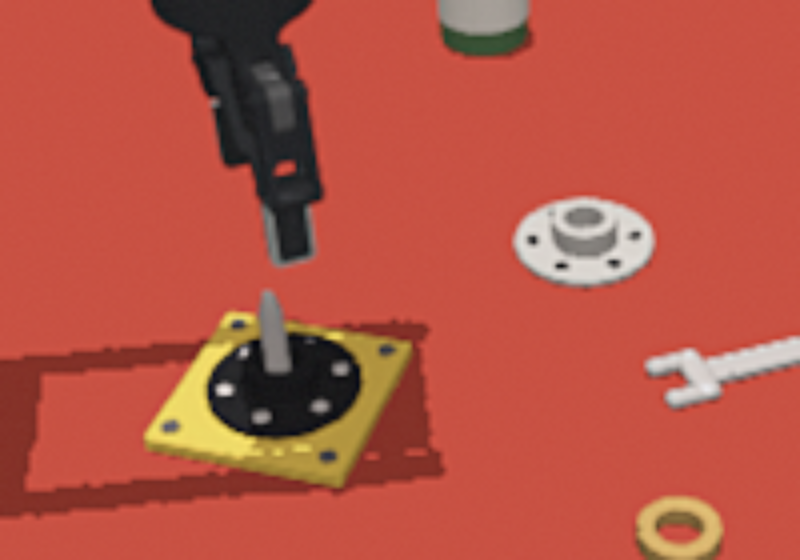

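Black half sits flat on the plate around the spindle. Next is the middle ring.

{"op": "step_arm", "data": {
  "plan": [
    {"grip": 8.5,"tx": 2.45,"ty": 2.95,"tz": 0,"ax": 0,"ay": 0,"az": 0},
    {"grip": 8.5,"tx": 2.45,"ty": 2.95,"tz": 0,"ax": 0,"ay": 0,"az": 0},
    {"grip": 8.5,"tx": 2.45,"ty": 2.95,"tz": 0,"ax": 0,"ay": 0,"az": 0},
    {"grip": 8.5,"tx": 2.45,"ty": 2.95,"tz": 0,"ax": 0,"ay": 0,"az": 0},
    {"grip": 8.5,"tx": 2.45,"ty": 2.95,"tz": 0,"ax": 0,"ay": 0,"az": 0},
    {"grip": 8.5,"tx": 2.25,"ty": 3.0,"tz": 0,"ax": 0,"ay": 0,"az": 0},
    {"grip": 8.5,"tx": 0,"ty": 0,"tz": 0,"ax": 0,"ay": 0,"az": 0},
    {"grip": 8.5,"tx": 0,"ty": 0,"tz": 0,"ax": 0,"ay": 0,"az": 0}
  ]
}}

```text
time: 8.37
tool_pos: [621.3, -122.1, 104.2]
tcp_rot: [-179.9, 0.2, 11.7]
ft_force: [0.0, 0.8, 0.1]
finger_gap: 85.2
```

```bash
cat >> h.py <<'E'
def ring(mask,z,s,near=60):
    "contours on wrist picture; circle fit at height z near tcp"
    for c in comps(mask,300):
        w=at("wrist",c,z,s).astype(np.float32)
        ctr,r=cv2.minEnclosingCircle(w)
        if np.hypot(*(np.array(ctr)-s["tool_pos"][:2]))<near: print("px",c.mean(0).round(),"ctr",np.round(ctr,1),"r",round(r,1),"ell",[np.round(v,1) for v in cv2.fitEllipse(w)])
E
python3 - <<'E'
from h import *
s=sense();im=snapshot("wrist");cv2.imwrite("pics/w9.png",im[:,:,::-1])
M,_=masks(im);ring(M["brass"],12,s)
print(proj("wrist",[[626,-121.4,12]],s))
go(626,-121.4,2,12)
E
```

```text
px [279. 207.] ctr [ 626.1 -120.3] r 21.2 ell [array([ 626.1, -120.4]), array([40.2, 41.7]), np.float64(99.8)]
[[280.3617682  207.63253032]]
pos [ 620.7 -121.   104.9] rot [-179.87    0.22   11.75] gap 85.2 F [0.2 0.6 0.1] t 8.42
t cm [ 0.55  0.17 10.29] rows 3.0
a deg [-0.13  0.22 -0.25]
```

View pics/w9.png

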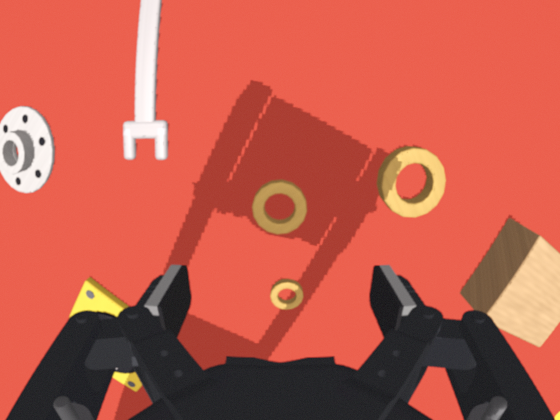

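The middle ring shows at (279,207), r=21 mm, which is the right size. The small ring is at (287,294) and the large one at (412,182).

{"op": "step_arm", "data": {
  "plan": [
    {"grip": 8.5,"tx": 0.5,"ty": 0.05,"tz": 3.5,"ax": 0,"ay": 0,"az": 0},
    {"grip": 8.5,"tx": 0,"ty": 0,"tz": 3.5,"ax": 0,"ay": 0,"az": 0},
    {"grip": 8.5,"tx": 0,"ty": 0,"tz": 1.8,"ax": 0,"ay": 0,"az": 0},
    {"grip": 8.5,"tx": 0,"ty": 0,"tz": 0,"ax": 0,"ay": 0,"az": 0},
    {"grip": 8.5,"tx": 0,"ty": 0,"tz": 0,"ax": 0,"ay": 0,"az": 0},
    {"grip": 8.5,"tx": 0,"ty": 0,"tz": 0,"ax": 0,"ay": 0,"az": 0}
  ]
}}

```text
time: 8.92
tool_pos: [627.7, -120.1, 21.6]
tcp_rot: [180.0, -0.1, 11.8]
ft_force: [0.2, 0.6, 1.2]
finger_gap: 85.2
```

```bash
python3 - <<'E'
from h import *
go(626,-120.8,3,12)
E
```

```text
pos [ 627.7 -120.1   21.6] rot [ 1.7995e+02 -1.0000e-01  1.1850e+01] gap 85.2 F [0.2 0.6 1.2] t 8.92
t cm [-0.19  0.03  1.86] rows 1.0
a deg [ 0.05 -0.1  -0.15]
```

{"op": "step_arm", "data": {
  "plan": [
    {"grip": 8.5,"tx": -0.15,"ty": 0,"tz": 1.2,"ax": 0,"ay": 0,"az": 0},
    {"grip": 8.5,"tx": 0,"ty": 0,"tz": 0,"ax": 0,"ay": 0,"az": 0},
    {"grip": 8.5,"tx": 0,"ty": 0,"tz": 0,"ax": 0,"ay": 0,"az": 0},
    {"grip": 8.5,"tx": 0,"ty": 0,"tz": 0,"ax": 0,"ay": 0,"az": 0}
  ]
}}

```text
time: 9.25
tool_pos: [625.8, -120.9, 8.3]
tcp_rot: [180.0, -0.0, 11.8]
ft_force: [0.3, 0.2, -1.0]
finger_gap: 85.3
```

```bash
python3 - <<'E'
from h import *
for i in range(3):
    im=snapshot("side")
    go(626,-120.8,3,12)
cv2.imwrite("pics/s10.png",cv2.resize(im[180:320,220:420,::-1],None,fx=4,fy=4))
E
```

```text
pos [ 626.  -120.9    8.4] rot [ 1.7998e+02 -4.0000e-02  1.1800e+01] gap 85.2 F [ 0.5 -0.6 -0.5] t 9.3
t cm [ 0.01 -0.01  0.54] rows 1.0
a deg [ 0.02 -0.04 -0.2 ]
pos [ 626.  -120.9    8.3] rot [ 1.7998e+02 -4.0000e-02  1.1800e+01] gap 85.0 F [-0.1  0.2  0.7] t 9.35
t cm [ 0.   -0.01  0.53] rows 1.0
a deg [ 0.02 -0.04 -0.2 ]
pos [ 626.  -120.9    8.3] rot [ 1.7998e+02 -4.0000e-02  1.1800e+01] gap 85.2 F [-0.1  0.8  0.6] t 9.4
t cm [ 0.   -0.01  0.53] rows 1.0
a deg [ 0.02 -0.04 -0.2 ]
```

View pics/s10.png

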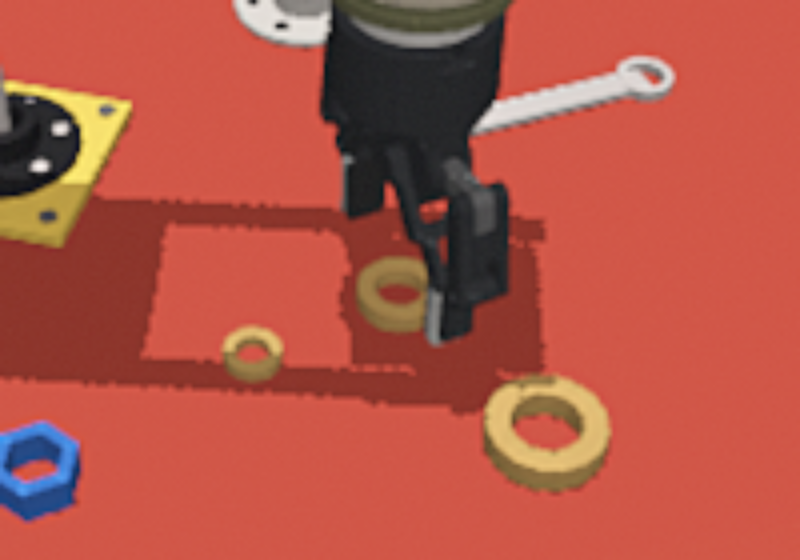

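{"op": "step_arm", "data": {
  "newtons": 40,
  "plan": [
    {"grip": 8.5,"tx": 0,"ty": 0,"tz": 0.5,"ax": 0,"ay": 0,"az": 0},
    {"grip": 8.5,"tx": 0,"ty": 0,"tz": 0,"ax": 0,"ay": 0,"az": 0},
    {"grip": 3.6,"tx": 0,"ty": 0,"tz": 0,"ax": 0,"ay": 0,"az": 0},
    {"grip": 3.6,"tx": 0,"ty": 0,"tz": 0,"ax": 0,"ay": 0,"az": 0},
    {"grip": 3.6,"tx": 0,"ty": 0,"tz": 0,"ax": 0,"ay": 0,"az": 0},
    {"grip": 3.6,"tx": 0,"ty": 0,"tz": 0,"ax": 0,"ay": 0,"az": 0},
    {"grip": 3.6,"tx": 0,"ty": 0,"tz": 0,"ax": 0,"ay": 0,"az": 0},
    {"grip": 3.6,"tx": 0,"ty": 0,"tz": 0,"ax": 0,"ay": 0,"az": 0}
  ]
}}

```text
time: 10.07
tool_pos: [626.0, -120.8, 3.4]
tcp_rot: [180.0, -0.0, 11.8]
ft_force: [-1.2, 0.2, 4.9]
finger_gap: 40.1
```

```bash
python3 - <<'E'
from h import *
im=snapshot("wrist");cv2.imwrite("pics/w11z.png",cv2.resize(im[180:350,180:380,::-1],None,fx=3.4,fy=3.4,interpolation=cv2.INTER_CUBIC))
go(626,-120.8,110,12)
E
```

```text
pos [ 626.  -120.9    3.4] rot [ 1.7999e+02 -4.0000e-02  1.1800e+01] gap 39.8 F [-2.5 -0.   6. ] t 10.12
t cm [ 1.000e-02 -1.000e-02 -1.066e+01] rows 3.0
a deg [ 0.02 -0.04 -0.2 ]
```

View pics/w11z.png

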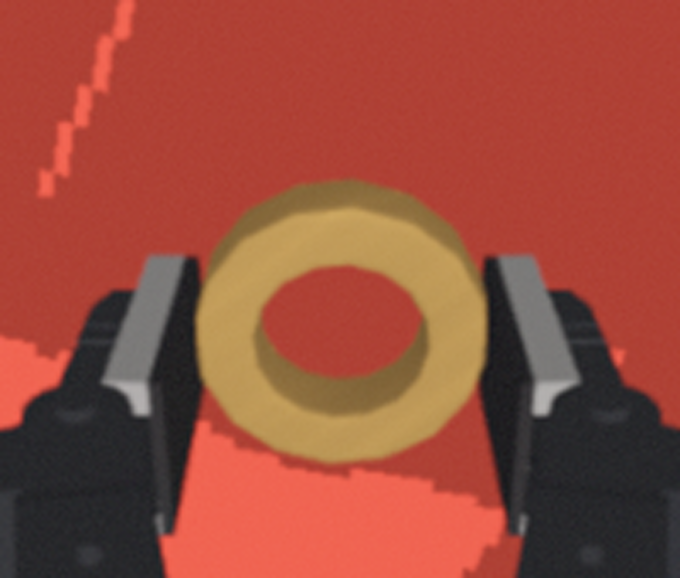

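The ring is gripped and centred at (280,280). Lifting.

{"op": "step_arm", "data": {
  "plan": [
    {"grip": 3.6,"tx": 0,"ty": 0,"tz": -0.8,"ax": 0,"ay": 0,"az": 0},
    {"grip": 3.6,"tx": 0,"ty": 0,"tz": -2.5,"ax": 0,"ay": 0,"az": 0},
    {"grip": 3.6,"tx": 0,"ty": 0,"tz": -3.5,"ax": 0,"ay": 0,"az": 0},
    {"grip": 3.6,"tx": 0,"ty": 0,"tz": -2.5,"ax": 0,"ay": 0,"az": 0},
    {"grip": 3.6,"tx": 0,"ty": 0,"tz": -1.0,"ax": 0,"ay": 0,"az": 0},
    {"grip": 3.6,"tx": 0,"ty": 0,"tz": 0,"ax": 0,"ay": 0,"az": 0}
  ]
}}

```text
time: 10.62
tool_pos: [628.0, -121.5, 109.9]
tcp_rot: [179.8, -0.3, 11.8]
ft_force: [0.9, -0.2, -0.2]
finger_gap: 39.7
```

```bash
python3 - <<'E'
from h import *
go(443.2,22.7,110,12)
E
```

```text
pos [ 628.  -121.5  109.9] rot [179.83  -0.34  11.8 ] gap 39.7 F [ 0.9 -0.2 -0.2] t 10.62
t cm [-15.14 -17.9   -0.15] rows 6.0
a deg [ 0.17 -0.34 -0.2 ]
```

{"op": "step_arm", "data": {
  "plan": [
    {"grip": 3.6,"tx": -1.45,"ty": -1.8,"tz": 0,"ax": 0,"ay": 0,"az": 0},
    {"grip": 3.6,"tx": -2.45,"ty": -2.9,"tz": 0,"ax": 0,"ay": 0,"az": 0},
    {"grip": 3.6,"tx": -2.45,"ty": -2.9,"tz": 0,"ax": 0,"ay": 0,"az": 0},
    {"grip": 3.6,"tx": -2.45,"ty": -2.9,"tz": 0,"ax": 0,"ay": 0,"az": 0},
    {"grip": 3.6,"tx": -2.45,"ty": -2.9,"tz": 0,"ax": 0,"ay": 0,"az": 0},
    {"grip": 3.6,"tx": -2.45,"ty": -2.9,"tz": 0,"ax": 0,"ay": 0,"az": 0},
    {"grip": 3.6,"tx": -1.25,"ty": -1.5,"tz": 0,"ax": 0,"ay": 0,"az": 0},
    {"grip": 3.6,"tx": 0,"ty": 0,"tz": 0,"ax": 0,"ay": 0,"az": 0}
  ]
}}

```text
time: 11.28
tool_pos: [438.1, 25.1, 102.8]
tcp_rot: [-179.9, 0.3, 11.9]
ft_force: [-0.5, -0.3, -1.2]
finger_gap: 39.4
```

{"op": "step_arm", "data": {
  "plan": [
    {"grip": 3.6,"tx": 0,"ty": 0,"tz": 0,"ax": 0,"ay": 0,"az": 0},
    {"grip": 3.6,"tx": 0,"ty": 0,"tz": 0,"ax": 0,"ay": 0,"az": 0},
    {"grip": 3.6,"tx": 0,"ty": 0,"tz": 0,"ax": 0,"ay": 0,"az": 0},
    {"grip": 3.6,"tx": 0,"ty": 0,"tz": 0,"ax": 0,"ay": 0,"az": 0}
  ]
}}

```text
time: 11.62
tool_pos: [443.3, 22.2, 105.5]
tcp_rot: [-180.0, 0.0, 11.8]
ft_force: [0.1, 0.2, -1.8]
finger_gap: 39.6
```

```bash
python3 - <<'E'
from h import *
im=snapshot("wrist");cv2.imwrite("pics/w12z.png",cv2.resize(im[180:350,180:380,::-1],None,fx=3.4,fy=3.4,interpolation=cv2.INTER_CUBIC))
im=snapshot("side");cv2.imwrite("pics/s12.png",cv2.resize(im[120:260,150:350,::-1],None,fx=4,fy=4))
go(443.2,22.7,36,12)
E
```

```text
pos [443.2  22.3 105.6] rot [-1.800e+02  3.000e-02  1.176e+01] gap 39.4 F [ 0.2 -1.1 -0.1] t 11.72
t cm [ 0.01 -0.04  6.96] rows 2.0
a deg [-0.    0.03 -0.24]
```

View pics/w12z.png

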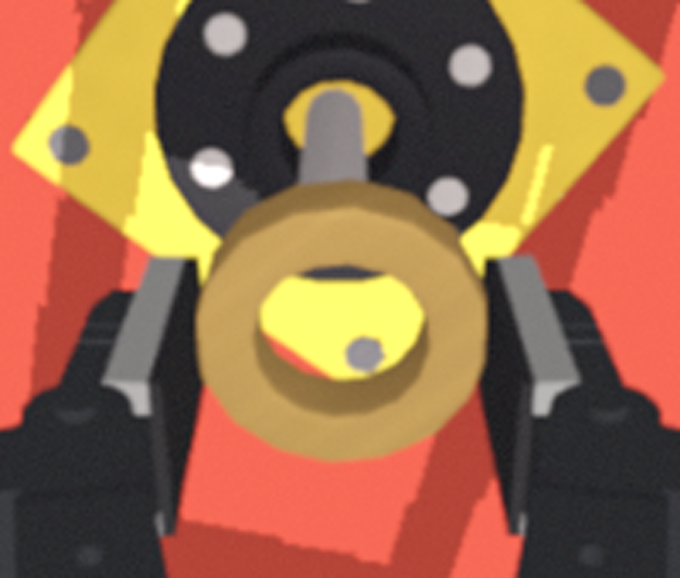

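View pics/s12.png

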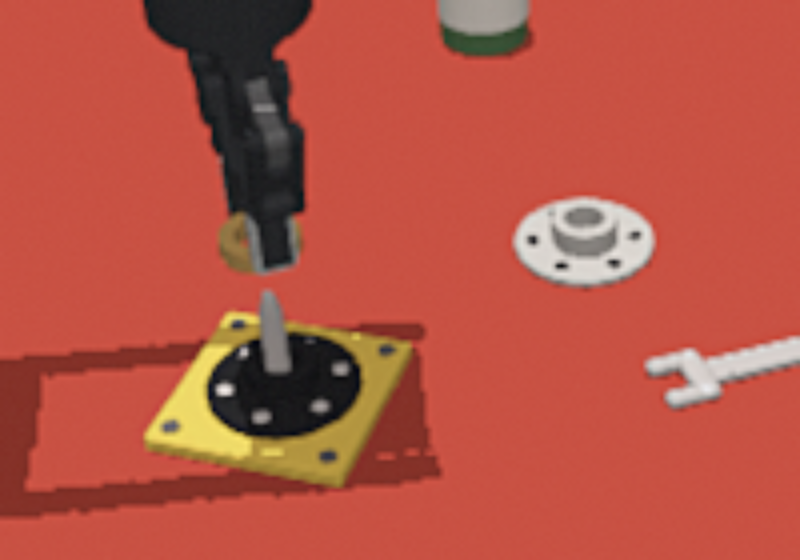

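{"op": "step_arm", "data": {
  "plan": [
    {"grip": 3.6,"tx": 0,"ty": 0,"tz": 1.5,"ax": 0,"ay": 0,"az": 0},
    {"grip": 3.6,"tx": 0,"ty": 0,"tz": 1.5,"ax": 0,"ay": 0,"az": 0},
    {"grip": 3.6,"tx": 0,"ty": 0,"tz": 1.5,"ax": 0,"ay": 0,"az": 0},
    {"grip": 3.6,"tx": 0,"ty": 0,"tz": 1.3,"ax": 0,"ay": 0,"az": 0},
    {"grip": 3.6,"tx": 0,"ty": 0,"tz": 0.6,"ax": 0,"ay": 0,"az": 0},
    {"grip": 3.6,"tx": 0,"ty": 0,"tz": 0.3,"ax": 0,"ay": 0,"az": 0},
    {"grip": 3.6,"tx": 0,"ty": 0,"tz": 0,"ax": 0,"ay": 0,"az": 0},
    {"grip": 3.6,"tx": 0,"ty": 0,"tz": 0,"ax": 0,"ay": 0,"az": 0}
  ]
}}

```text
time: 12.38
tool_pos: [443.4, 22.7, 39.4]
tcp_rot: [180.0, -0.0, 11.8]
ft_force: [0.0, 0.2, -0.6]
finger_gap: 40.0
```

{"op": "step_arm", "data": {
  "plan": [
    {"grip": 3.6,"tx": 0,"ty": 0,"tz": 0,"ax": 0,"ay": 0,"az": 0},
    {"grip": 3.6,"tx": 0,"ty": 0,"tz": 0,"ax": 0,"ay": 0,"az": 0},
    {"grip": 3.6,"tx": 0,"ty": 0,"tz": 0,"ax": 0,"ay": 0,"az": 0}
  ]
}}

```text
time: 12.63
tool_pos: [443.4, 22.8, 39.5]
tcp_rot: [180.0, -0.1, 11.8]
ft_force: [-0.0, 0.1, -1.3]
finger_gap: 39.8
```

```bash
python3 - <<'E'
from h import *
im=snapshot("wrist");cv2.imwrite("pics/w13z.png",cv2.resize(im[180:350,180:380,::-1],None,fx=3.4,fy=3.4,interpolation=cv2.INTER_CUBIC))
im=snapshot("side");cv2.imwrite("pics/s13.png",cv2.resize(im[120:260,150:350,::-1],None,fx=4,fy=4))
go(443.2,22.7,35.4,12)
E
```

```text
pos [443.2  22.8  39.2] rot [ 1.7999e+02 -4.0000e-02  1.1810e+01] gap 39.5 F [ 0.8 -1.3 -0.8] t 12.73
t cm [-0.    0.01  0.38] rows 1.0
a deg [ 0.01 -0.04 -0.19]
```

View pics/w13z.png

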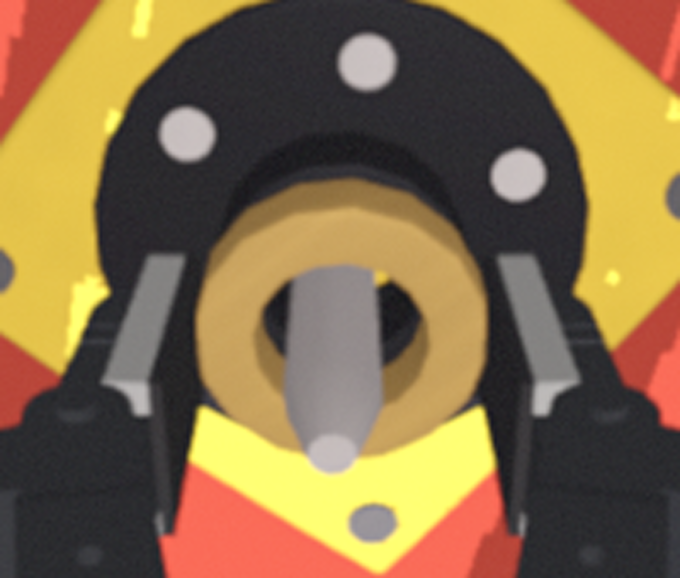

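View pics/s13.png

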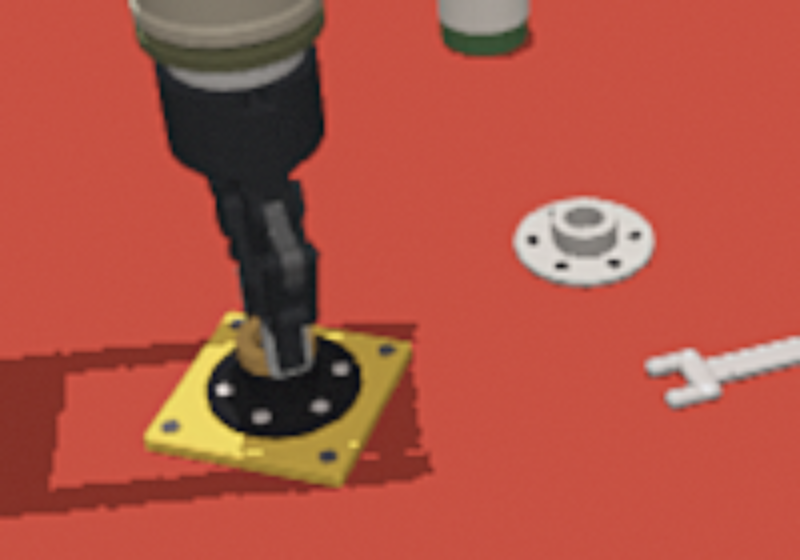

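{"op": "step_arm", "data": {
  "plan": [
    {"grip": 3.6,"tx": 0,"ty": -0.08,"tz": 0.25,"ax": 0,"ay": 0,"az": 0},
    {"grip": 3.6,"tx": 0,"ty": 0,"tz": 0,"ax": 0,"ay": 0,"az": 0},
    {"grip": 3.6,"tx": 0,"ty": 0,"tz": 0.1,"ax": 0,"ay": 0,"az": 0},
    {"grip": 3.6,"tx": 0,"ty": 0,"tz": 0,"ax": 0,"ay": 0,"az": 0},
    {"grip": 3.6,"tx": 0,"ty": 0,"tz": 0,"ax": 0,"ay": 0,"az": 0},
    {"grip": 3.6,"tx": 0,"ty": 0,"tz": 0,"ax": 0,"ay": 0,"az": 0}
  ]
}}

```text
time: 13.23
tool_pos: [442.6, 23.7, 35.3]
tcp_rot: [-180.0, 0.0, 11.8]
ft_force: [-1.4, 0.8, 3.5]
finger_gap: 39.9
```

Contact at z=35.3, where 35.4 was expected, and the force rose by about 4.5 N. Releasing.

{"op": "step_arm", "data": {
  "plan": [
    {"grip": 8.5,"tx": 0,"ty": 0,"tz": 0,"ax": 0,"ay": 0,"az": 0},
    {"grip": 8.5,"tx": 0,"ty": 0,"tz": 0,"ax": 0,"ay": 0,"az": 0},
    {"grip": 8.5,"tx": 0,"ty": 0,"tz": 0,"ax": 0,"ay": 0,"az": 0},
    {"grip": 8.5,"tx": 0,"ty": 0,"tz": 0,"ax": 0,"ay": 0,"az": 0},
    {"grip": 8.5,"tx": 0,"ty": 0,"tz": -2.0,"ax": 0,"ay": 0,"az": 0},
    {"grip": 8.5,"tx": 0,"ty": 0,"tz": -3.5,"ax": 0,"ay": 0,"az": 0},
    {"grip": 8.5,"tx": 0,"ty": 0,"tz": -2.0,"ax": 0,"ay": 0,"az": 0},
    {"grip": 8.5,"tx": 0,"ty": 0,"tz": 0,"ax": 0,"ay": 0,"az": 0}
  ]
}}

```text
time: 13.9
tool_pos: [446.1, 23.4, 115.5]
tcp_rot: [179.9, -0.5, 11.8]
ft_force: [1.0, 0.9, 0.6]
finger_gap: 85.0
```

```bash
python3 - <<'E'
from h import *
im=snapshot("wrist");cv2.imwrite("pics/w14.png",im[:,:,::-1])
im=snapshot("side");cv2.imwrite("pics/s14.png",cv2.resize(im[120:260,150:350,::-1],None,fx=4,fy=4))
go(630.8,128.2,110,12)
E
```

```text
pos [443.7  23.5 111.3] rot [ 1.7996e+02 -1.5000e-01  1.1800e+01] gap 84.9 F [ 0.5  0.5 -0.3] t 14.0
t cm [20.46 -6.42  0.18] rows 6.0
a deg [ 0.04 -0.15 -0.2 ]
```

View pics/w14.png

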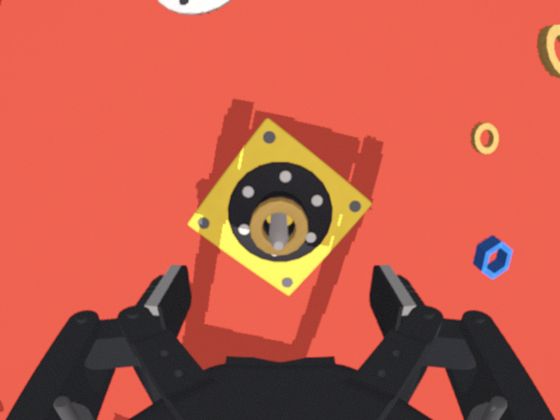

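View pics/s14.png

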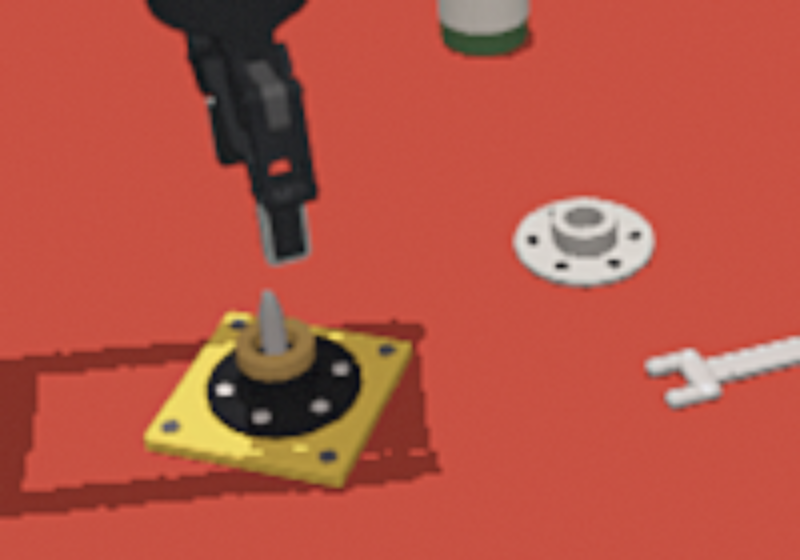

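Spacer is seated flat on the black collar. Next is the silver half.

{"op": "step_arm", "data": {
  "plan": [
    {"grip": 8.5,"tx": 3.4,"ty": -1.1,"tz": 0,"ax": 0,"ay": 0,"az": 0},
    {"grip": 8.5,"tx": 3.4,"ty": -1.1,"tz": 0,"ax": 0,"ay": 0,"az": 0},
    {"grip": 8.5,"tx": 3.4,"ty": -1.1,"tz": 0,"ax": 0,"ay": 0,"az": 0},
    {"grip": 8.5,"tx": 3.4,"ty": -1.1,"tz": 0,"ax": 0,"ay": 0,"az": 0},
    {"grip": 8.5,"tx": 3.4,"ty": -1.1,"tz": 0,"ax": 0,"ay": 0,"az": 0},
    {"grip": 8.5,"tx": 3.4,"ty": -0.9,"tz": 0,"ax": 0,"ay": 0,"az": 0},
    {"grip": 8.5,"tx": 0,"ty": 0,"tz": 0,"ax": 0,"ay": 0,"az": 0},
    {"grip": 8.5,"tx": 0,"ty": 0,"tz": 0,"ax": 0,"ay": 0,"az": 0}
  ]
}}

```text
time: 14.67
tool_pos: [628.5, 128.6, 106.4]
tcp_rot: [-180.0, 0.3, 11.9]
ft_force: [-0.3, 0.5, -1.2]
finger_gap: 84.9
```

{"op": "step_arm", "data": {
  "plan": [
    {"grip": 8.5,"tx": 0,"ty": 0,"tz": 0,"ax": 0,"ay": 0,"az": 0},
    {"grip": 8.5,"tx": 0,"ty": 0,"tz": 0,"ax": 0,"ay": 0,"az": 0},
    {"grip": 8.5,"tx": 0,"ty": 0,"tz": 0,"ax": 0,"ay": 0,"az": 0}
  ]
}}

```text
time: 14.92
tool_pos: [628.5, 127.4, 110.5]
tcp_rot: [180.0, 0.0, 11.8]
ft_force: [0.0, -0.9, 1.2]
finger_gap: 85.1
```

```bash
python3 - <<'E'
from h import *
s=sense();im=snapshot("wrist");cv2.imwrite("pics/w15.png",im[:,:,::-1])
hsv=cv2.cvtColor(im,cv2.COLOR_RGB2HSV);m=(hsv[...,1]<90)&(hsv[...,2]>90);m[300:]=0
ring(m,6,s)
print(proj("wrist",[[630.8,128.2,6],[630.8,128.2,22]],s))
go(630.8,128.2,8,12)
E
```

```text
px [278. 203.] ctr [631.  129.4] r 42.1 ell [array([631.1, 129.5]), array([82.6, 83.2]), np.float64(97.0)]
[[279.3669851  206.36274078]
 [279.35970704 212.50104981]]
pos [628.7 127.4 110.8] rot [ 1.7999e+02 -3.0000e-02  1.1770e+01] gap 84.9 F [-0.2  0.  -0.1] t 14.97
t cm [ 0.21 -0.03 10.28] rows 3.0
a deg [ 0.01 -0.03 -0.23]
```

View pics/w15.png

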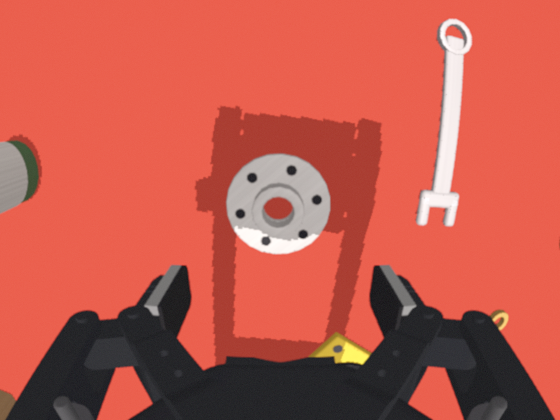

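The silver half's flange is centred at (278,203) with r=42.1. Wrist and top positions agree to about 1 mm.

{"op": "step_arm", "data": {
  "plan": [
    {"grip": 8.5,"tx": 0.25,"ty": -0.1,"tz": 3.0,"ax": 0,"ay": 0,"az": 0},
    {"grip": 8.5,"tx": 0,"ty": 0,"tz": 3.0,"ax": 0,"ay": 0,"az": 0},
    {"grip": 8.5,"tx": 0,"ty": 0,"tz": 2.5,"ax": 0,"ay": 0,"az": 0},
    {"grip": 8.5,"tx": 0,"ty": 0,"tz": 1.0,"ax": 0,"ay": 0,"az": 0},
    {"grip": 8.5,"tx": 0,"ty": 0,"tz": 0,"ax": 0,"ay": 0,"az": 0},
    {"grip": 8.5,"tx": 0,"ty": 0,"tz": 0,"ax": 0,"ay": 0,"az": 0},
    {"grip": 8.5,"tx": 0,"ty": 0,"tz": 0,"ax": 0,"ay": 0,"az": 0},
    {"grip": 8.5,"tx": 0,"ty": 0,"tz": 0,"ax": 0,"ay": 0,"az": 0}
  ]
}}

```text
time: 15.63
tool_pos: [633.5, 129.7, 18.1]
tcp_rot: [180.0, -0.2, 11.8]
ft_force: [0.9, 0.1, 0.1]
finger_gap: 84.9
```

```bash
python3 - <<'E'
from h import *
go(631,129,8,12)
E
```

```text
pos [633.5 129.7  18.1] rot [179.98  -0.24  11.8 ] gap 84.9 F [0.9 0.1 0.1] t 15.63
t cm [-0.26  0.01  1.  ] rows 1.0
a deg [ 0.02 -0.24 -0.2 ]
```

{"op": "step_arm", "data": {
  "plan": [
    {"grip": 8.5,"tx": 0,"ty": 0,"tz": 0.7,"ax": 0,"ay": 0,"az": 0},
    {"grip": 8.5,"tx": 0,"ty": 0,"tz": 0,"ax": 0,"ay": 0,"az": 0},
    {"grip": 8.5,"tx": 0,"ty": 0,"tz": 0,"ax": 0,"ay": 0,"az": 0},
    {"grip": 8.5,"tx": 0,"ty": 0,"tz": 0,"ax": 0,"ay": 0,"az": 0}
  ]
}}

```text
time: 15.97
tool_pos: [631.4, 129.5, 8.3]
tcp_rot: [-180.0, 0.0, 11.8]
ft_force: [-0.1, 0.6, -0.8]
finger_gap: 84.9
```

{"op": "step_arm", "data": {
  "newtons": 40,
  "plan": [
    {"grip": 3.5,"tx": 0,"ty": 0,"tz": 0,"ax": 0,"ay": 0,"az": 0},
    {"grip": 3.5,"tx": 0,"ty": 0,"tz": 0,"ax": 0,"ay": 0,"az": 0},
    {"grip": 3.5,"tx": 0,"ty": 0,"tz": 0,"ax": 0,"ay": 0,"az": 0},
    {"grip": 3.5,"tx": 0,"ty": 0,"tz": 0,"ax": 0,"ay": 0,"az": 0},
    {"grip": 3.5,"tx": 0,"ty": 0,"tz": 0,"ax": 0,"ay": 0,"az": 0},
    {"grip": 3.5,"tx": 0,"ty": 0,"tz": 0,"ax": 0,"ay": 0,"az": 0}
  ]
}}

```text
time: 16.47
tool_pos: [631.8, 129.6, 8.7]
tcp_rot: [-180.0, -0.0, 11.8]
ft_force: [-1.9, 0.5, 3.8]
finger_gap: 38.1
```

```bash
python3 - <<'E'
from h import *
im=snapshot("wrist");cv2.imwrite("pics/w16z.png",cv2.resize(im[180:350,180:380,::-1],None,fx=3.4,fy=3.4,interpolation=cv2.INTER_CUBIC))
go(443,23.3,115,12)
E
```

```text
pos [631.8 129.6   8.8] rot [-1.800e+02 -3.000e-02  1.181e+01] gap 38.2 F [-0.3  1.3  4.3] t 16.52
t cm [-20.65   6.54 -10.63] rows 6.0
a deg [-0.   -0.03 -0.19]
```

View pics/w16z.png

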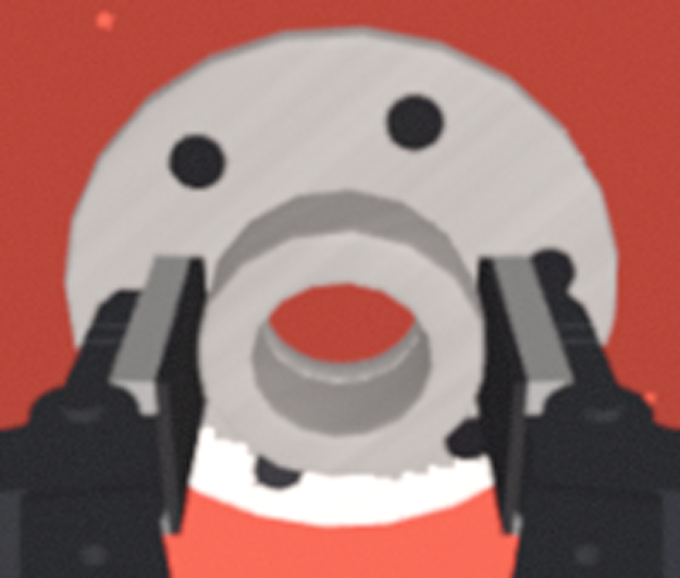

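Silver is gripped centred. Lift and carry.

{"op": "step_arm", "data": {
  "plan": [
    {"grip": 3.5,"tx": 0,"ty": 0,"tz": -0.8,"ax": 0,"ay": 0,"az": 0},
    {"grip": 3.5,"tx": 0,"ty": 0,"tz": -2.5,"ax": 0,"ay": 0,"az": 0},
    {"grip": 3.5,"tx": 0,"ty": 0,"tz": -3.5,"ax": 0,"ay": 0,"az": 0},
    {"grip": 3.5,"tx": 0,"ty": 0,"tz": -2.8,"ax": 0,"ay": 0,"az": 0},
    {"grip": 3.5,"tx": -1.5,"ty": 0.5,"tz": -1.0,"ax": 0,"ay": 0,"az": 0},
    {"grip": 3.5,"tx": -2.8,"ty": 0.9,"tz": 0,"ax": 0,"ay": 0,"az": 0},
    {"grip": 3.5,"tx": -3.5,"ty": 1.1,"tz": 0,"ax": 0,"ay": 0,"az": 0},
    {"grip": 3.5,"tx": -3.5,"ty": 1.1,"tz": 0,"ax": 0,"ay": 0,"az": 0}
  ]
}}

```text
time: 17.18
tool_pos: [527.2, 70.7, 114.4]
tcp_rot: [180.0, -0.0, 11.8]
ft_force: [-0.4, -0.7, -1.1]
finger_gap: 38.3
```

{"op": "step_arm", "data": {
  "plan": [
    {"grip": 3.5,"tx": -3.5,"ty": 1.1,"tz": 0,"ax": 0,"ay": 0,"az": 0},
    {"grip": 3.5,"tx": -3.5,"ty": 1.1,"tz": 0,"ax": 0,"ay": 0,"az": 0},
    {"grip": 3.5,"tx": -2.3,"ty": 0.7,"tz": 0,"ax": 0,"ay": 0,"az": 0},
    {"grip": 3.5,"tx": 0,"ty": 0,"tz": 0,"ax": 0,"ay": 0,"az": 0},
    {"grip": 3.5,"tx": 0,"ty": 0,"tz": 0,"ax": 0,"ay": 0,"az": 0},
    {"grip": 3.5,"tx": 0,"ty": 0,"tz": 0,"ax": 0,"ay": 0,"az": 0},
    {"grip": 3.5,"tx": 0,"ty": 0,"tz": 0,"ax": 0,"ay": 0,"az": 0},
    {"grip": 3.5,"tx": 0,"ty": 0,"tz": 0,"ax": 0,"ay": 0,"az": 0}
  ]
}}

```text
time: 17.85
tool_pos: [444.0, 24.1, 114.5]
tcp_rot: [180.0, -0.0, 11.8]
ft_force: [-0.7, 0.1, -1.7]
finger_gap: 38.3
```

```bash
python3 - <<'E'
from h import *
im=snapshot("wrist");cv2.imwrite("pics/w17z.png",cv2.resize(im[180:350,180:380,::-1],None,fx=3.4,fy=3.4,interpolation=cv2.INTER_CUBIC))
go(443,23.3,52.7,12)
E
```

```text
pos [443.8  24.1 114.4] rot [-180.     -0.     11.85] gap 38.1 F [-0.5 -0.2 -2.4] t 17.9
t cm [-0.1   0.06  6.17] rows 2.0
a deg [-0.   -0.   -0.15]
```

View pics/w17z.png

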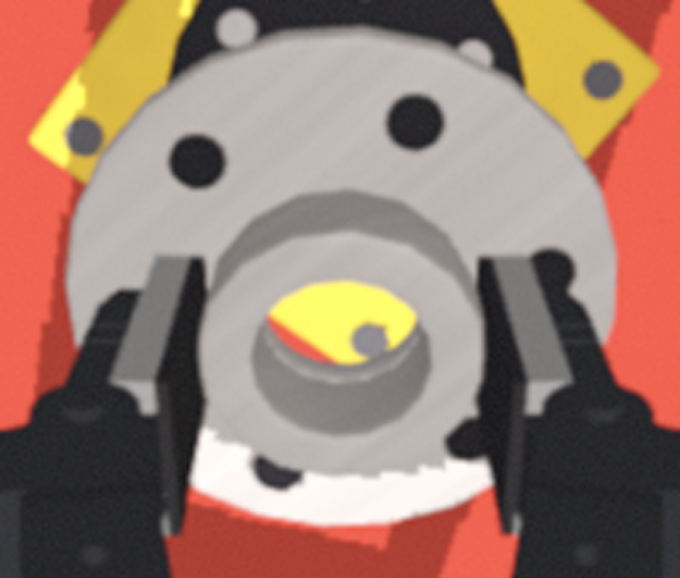

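{"op": "step_arm", "data": {
  "plan": [
    {"grip": 3.5,"tx": -0.08,"ty": 0.05,"tz": 1.2,"ax": 0,"ay": 0,"az": 0},
    {"grip": 3.5,"tx": 0,"ty": 0,"tz": 1.2,"ax": 0,"ay": 0,"az": 0},
    {"grip": 3.5,"tx": 0,"ty": 0,"tz": 1.2,"ax": 0,"ay": 0,"az": 0},
    {"grip": 3.5,"tx": 0,"ty": 0,"tz": 1.2,"ax": 0,"ay": 0,"az": 0},
    {"grip": 3.5,"tx": 0,"ty": 0,"tz": 0.9,"ax": 0,"ay": 0,"az": 0},
    {"grip": 3.5,"tx": 0,"ty": 0,"tz": 0,"ax": 0,"ay": 0,"az": 0},
    {"grip": 3.5,"tx": 0,"ty": 0,"tz": 0,"ax": 0,"ay": 0,"az": 0},
    {"grip": 3.5,"tx": 0,"ty": 0,"tz": 0,"ax": 0,"ay": 0,"az": 0}
  ]
}}

```text
time: 18.57
tool_pos: [443.0, 23.1, 57.9]
tcp_rot: [180.0, -0.0, 11.8]
ft_force: [-0.0, -0.4, -2.3]
finger_gap: 38.4
```

{"op": "step_arm", "data": {
  "plan": [
    {"grip": 3.5,"tx": 0,"ty": 0,"tz": 0,"ax": 0,"ay": 0,"az": 0},
    {"grip": 3.5,"tx": 0,"ty": 0,"tz": 0,"ax": 0,"ay": 0,"az": 0}
  ]
}}

```text
time: 18.73
tool_pos: [443.2, 23.0, 58.2]
tcp_rot: [180.0, -0.1, 11.8]
ft_force: [0.6, -0.1, -1.5]
finger_gap: 38.4
```

```bash
python3 - <<'E'
from h import *
im=snapshot("wrist");cv2.imwrite("pics/w18z.png",cv2.resize(im[180:350,180:380,::-1],None,fx=3.4,fy=3.4,interpolation=cv2.INTER_CUBIC))
im=snapshot("side");cv2.imwrite("pics/s18.png",cv2.resize(im[120:260,150:350,::-1],None,fx=4,fy=4))
go(443,23.3,52.8,12)
E
```

```text
pos [443.   23.   57.9] rot [ 1.7998e+02 -6.0000e-02  1.1800e+01] gap 38.4 F [ 0.1  0.7 -1.9] t 18.83
t cm [ 0.01 -0.03  0.51] rows 1.0
a deg [ 0.02 -0.06 -0.2 ]
```

View pics/w18z.png

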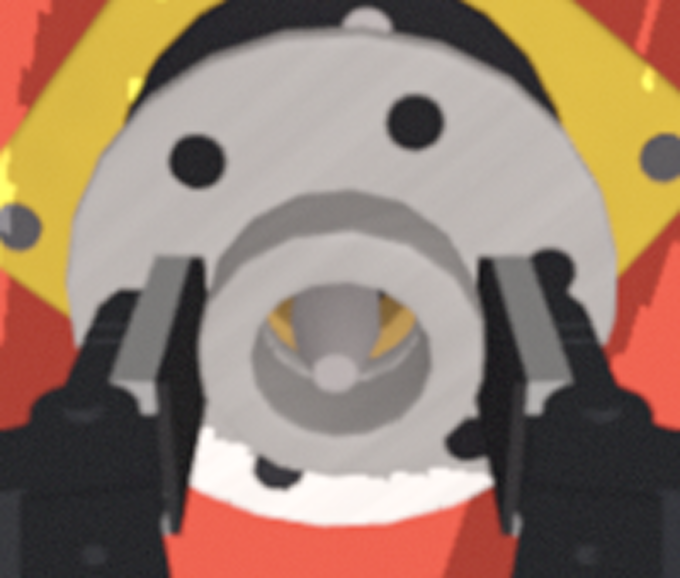

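View pics/s18.png

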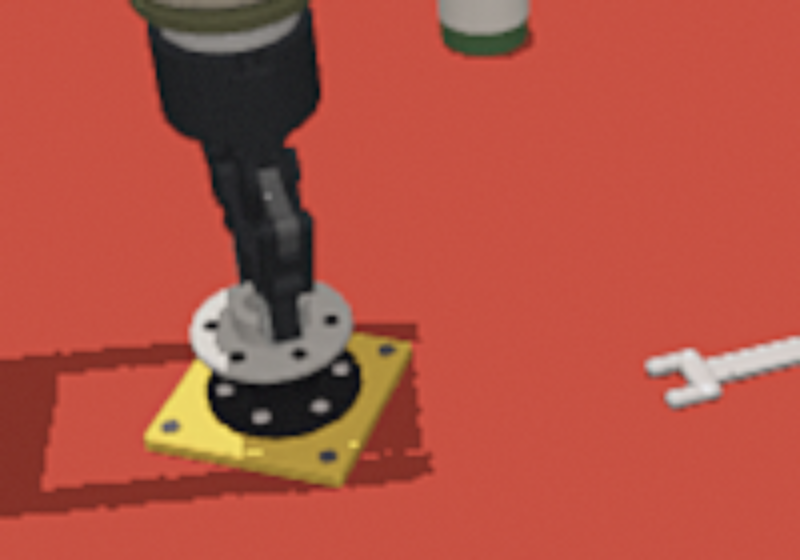

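The spindle tip shows inside the bore. Lowering the last 5 mm.

{"op": "step_arm", "data": {
  "plan": [
    {"grip": 3.5,"tx": 0,"ty": -0.05,"tz": 0.3,"ax": 0,"ay": 0,"az": 0},
    {"grip": 3.5,"tx": 0,"ty": 0,"tz": 0.15,"ax": 0,"ay": 0,"az": 0},
    {"grip": 3.5,"tx": 0,"ty": 0,"tz": 0.05,"ax": 0,"ay": 0,"az": 0},
    {"grip": 3.5,"tx": 0,"ty": 0,"tz": 0,"ax": 0,"ay": 0,"az": 0},
    {"grip": 3.5,"tx": 0,"ty": 0,"tz": 0,"ax": 0,"ay": 0,"az": 0},
    {"grip": 3.5,"tx": 0,"ty": 0,"tz": 0,"ax": 0,"ay": 0,"az": 0}
  ]
}}

```text
time: 19.33
tool_pos: [442.6, 23.6, 52.7]
tcp_rot: [-180.0, -0.0, 11.8]
ft_force: [-3.2, 0.1, 5.8]
finger_gap: 38.3
```

Contact at 52.7, where 52.8 was expected. Releasing.

{"op": "step_arm", "data": {
  "plan": [
    {"grip": 8.5,"tx": 0,"ty": 0,"tz": 0,"ax": 0,"ay": 0,"az": 0},
    {"grip": 8.5,"tx": 0,"ty": 0,"tz": 0,"ax": 0,"ay": 0,"az": 0},
    {"grip": 8.5,"tx": 0,"ty": 0,"tz": 0,"ax": 0,"ay": 0,"az": 0},
    {"grip": 8.5,"tx": 0,"ty": 0,"tz": 0,"ax": 0,"ay": 0,"az": 0},
    {"grip": 8.5,"tx": 0,"ty": 0,"tz": -2.0,"ax": 0,"ay": 0,"az": 0},
    {"grip": 8.5,"tx": 0,"ty": 0,"tz": -3.0,"ax": 0,"ay": 0,"az": 0},
    {"grip": 8.5,"tx": 0,"ty": 0,"tz": -1.5,"ax": 0,"ay": 0,"az": 0},
    {"grip": 8.5,"tx": 0,"ty": 0,"tz": 0,"ax": 0,"ay": 0,"az": 0}
  ]
}}

```text
time: 20.0
tool_pos: [445.2, 23.4, 121.4]
tcp_rot: [179.9, -0.4, 11.8]
ft_force: [1.1, -0.1, -0.0]
finger_gap: 85.1
```

```bash
python3 - <<'E'
from h import *
im=snapshot("wrist");cv2.imwrite("pics/w19.png",im[:,:,::-1])
im=snapshot("side");cv2.imwrite("pics/s19.png",cv2.resize(im[120:260,150:350,::-1],None,fx=4,fy=4))
go(442,-195.7,110,12)
E
```

```text
pos [443.   23.5 117.8] rot [ 1.7997e+02 -1.0000e-01  1.1810e+01] gap 85.0 F [ 0.3 -0.1 -1.2] t 20.1
t cm [-4.59 21.44  0.78] rows 6.0
a deg [ 0.03 -0.1  -0.19]
```

View pics/w19.png

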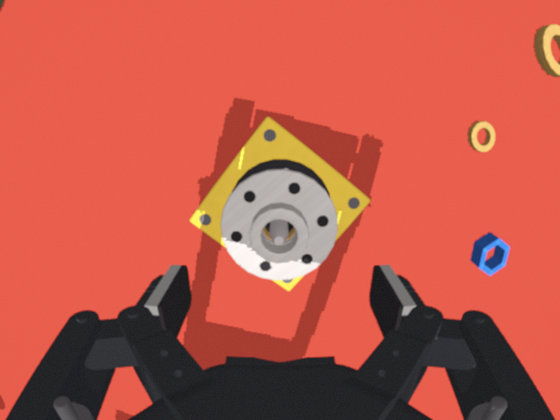

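View pics/s19.png

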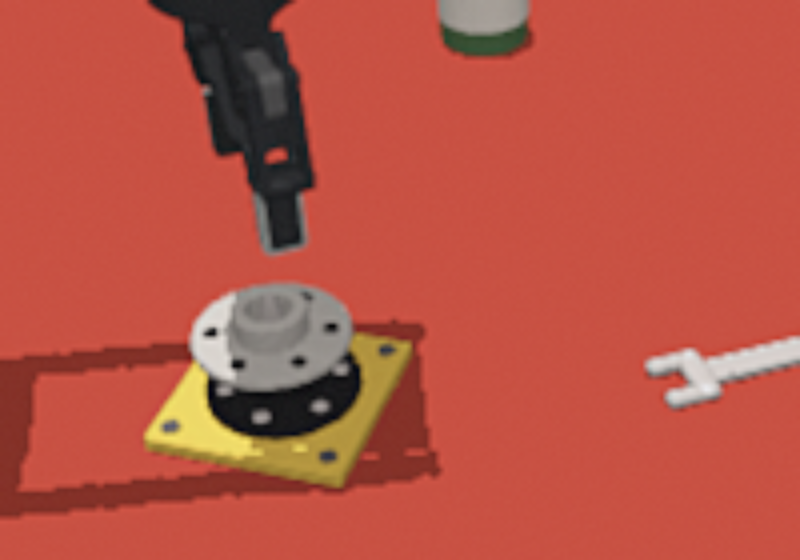

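Silver half sits flat. Now the nut: hover beside it at about z=115.

{"op": "step_arm", "data": {
  "plan": [
    {"grip": 8.5,"tx": -0.7,"ty": 3.5,"tz": 0,"ax": 0,"ay": 0,"az": 0},
    {"grip": 8.5,"tx": -0.8,"ty": 3.6,"tz": 0,"ax": 0,"ay": 0,"az": 0},
    {"grip": 8.5,"tx": -0.8,"ty": 3.6,"tz": 0,"ax": 0,"ay": 0,"az": 0},
    {"grip": 8.5,"tx": -0.8,"ty": 3.6,"tz": 0,"ax": 0,"ay": 0,"az": 0},
    {"grip": 8.5,"tx": -0.8,"ty": 3.6,"tz": 0,"ax": 0,"ay": 0,"az": 0},
    {"grip": 8.5,"tx": -0.7,"ty": 3.5,"tz": 0,"ax": 0,"ay": 0,"az": 0},
    {"grip": 8.5,"tx": 0,"ty": 0,"tz": 0,"ax": 0,"ay": 0,"az": 0},
    {"grip": 8.5,"tx": 0,"ty": 0,"tz": 0,"ax": 0,"ay": 0,"az": 0}
  ]
}}

```text
time: 20.77
tool_pos: [439.9, -196.5, 115.6]
tcp_rot: [-179.9, 0.1, 11.6]
ft_force: [-0.5, 0.5, -0.9]
finger_gap: 84.8
```

{"op": "step_arm", "data": {
  "plan": [
    {"grip": 8.5,"tx": 0,"ty": 0,"tz": 0,"ax": 0,"ay": 0,"az": 0},
    {"grip": 8.5,"tx": 0,"ty": 0,"tz": 0,"ax": 0,"ay": 0,"az": 0},
    {"grip": 8.5,"tx": 0,"ty": 0,"tz": 0,"ax": 0,"ay": 0,"az": 0}
  ]
}}

```text
time: 21.02
tool_pos: [441.0, -194.0, 116.7]
tcp_rot: [-180.0, 0.0, 11.9]
ft_force: [0.1, 0.4, -0.8]
finger_gap: 85.1
```

```bash
python3 - <<'E'
from h import *
s=sense();im=snapshot("wrist");cv2.imwrite("pics/w20.png",im[:,:,::-1])
M,_=masks(im);m=M["blue"];m[300:]=0
ring(m,18,s)
for c in comps(m,300):
    w=at("wrist",c,18,s).astype(np.float32);h=cv2.convexHull(w)[:,0]
    b=sorted([(sum(np.ptp(h@[np.cos(np.radians(a+k)),np.sin(np.radians(a+k))]) for k in (0,60,120)),a) for a in range(60)])[:3];print(b)
go(442,-195.7,3,12)
E
```

```text
px [282. 209.] ctr [ 443.5 -194.8] r 21.2 ell [array([ 443.2, -195.1]), array([36. , 39.5]), np.float64(103.5)]
[(np.float64(109.33645363790589), 42), (np.float64(109.36200437160554), 41), (np.float64(109.72790103498093), 40)]
pos [ 441.2 -194.1  116.9] rot [-1.7997e+02  2.0000e-02  1.1910e+01] gap 84.8 F [-0.5  0.1  0. ] t 21.07
t cm [ 0.05  0.18 11.39] rows 3.0
a deg [-0.03  0.02 -0.09]
```

View pics/w20.png

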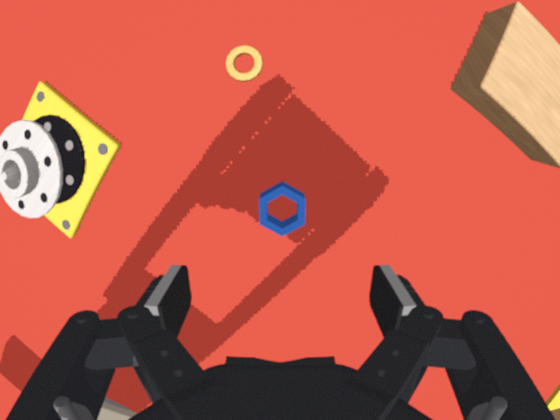

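Nut flats lie at about 41.5°, against 41.9° for the jaws, and the nut is at (282,209). Going down.

{"op": "step_arm", "data": {
  "plan": [
    {"grip": 8.5,"tx": 0.1,"ty": 0.12,"tz": 3.0,"ax": 0,"ay": 0,"az": 0},
    {"grip": 8.5,"tx": 0,"ty": 0,"tz": 3.0,"ax": 0,"ay": 0,"az": 0},
    {"grip": 8.5,"tx": 0,"ty": 0,"tz": 2.5,"ax": 0,"ay": 0,"az": 0},
    {"grip": 8.5,"tx": 0,"ty": 0,"tz": 1.5,"ax": 0,"ay": 0,"az": 0},
    {"grip": 8.5,"tx": 0,"ty": 0,"tz": 0.6,"ax": 0,"ay": 0,"az": 0},
    {"grip": 8.5,"tx": 0,"ty": 0,"tz": 0,"ax": 0,"ay": 0,"az": 0},
    {"grip": 8.5,"tx": 0,"ty": 0,"tz": 0,"ax": 0,"ay": 0,"az": 0},
    {"grip": 8.5,"tx": 0,"ty": 0,"tz": 0,"ax": 0,"ay": 0,"az": 0}
  ]
}}

```text
time: 21.73
tool_pos: [443.7, -196.7, 12.9]
tcp_rot: [179.9, -0.1, 11.8]
ft_force: [0.0, 0.2, 0.3]
finger_gap: 85.1
```

{"op": "step_arm", "data": {
  "plan": [
    {"grip": 8.5,"tx": 0,"ty": 0,"tz": 0,"ax": 0,"ay": 0,"az": 0},
    {"grip": 8.5,"tx": 0,"ty": 0,"tz": 0,"ax": 0,"ay": 0,"az": 0}
  ]
}}

```text
time: 21.9
tool_pos: [443.4, -196.8, 12.6]
tcp_rot: [179.9, -0.1, 11.8]
ft_force: [-0.3, 0.6, -0.6]
finger_gap: 85.2
```

{"op": "step_arm", "data": {
  "newtons": 40,
  "plan": [
    {"grip": 8.5,"tx": -0.1,"ty": -0.1,"tz": 0.7,"ax": 0,"ay": 0,"az": 0},
    {"grip": 8.5,"tx": 0,"ty": 0,"tz": 0,"ax": 0,"ay": 0,"az": 0},
    {"grip": 3.1,"tx": 0,"ty": 0,"tz": 0,"ax": 0,"ay": 0,"az": 0},
    {"grip": 3.1,"tx": 0,"ty": 0,"tz": 0,"ax": 0,"ay": 0,"az": 0},
    {"grip": 3.1,"tx": 0,"ty": 0,"tz": 0,"ax": 0,"ay": 0,"az": 0},
    {"grip": 3.1,"tx": 0,"ty": 0,"tz": 0,"ax": 0,"ay": 0,"az": 0},
    {"grip": 3.1,"tx": 0,"ty": 0,"tz": 0,"ax": 0,"ay": 0,"az": 0},
    {"grip": 3.1,"tx": 0,"ty": 0,"tz": 0,"ax": 0,"ay": 0,"az": 0}
  ]
}}

```text
time: 22.57
tool_pos: [441.5, -195.7, 4.6]
tcp_rot: [180.0, -0.0, 11.8]
ft_force: [0.8, 0.4, 2.4]
finger_gap: 35.0
```

```bash
python3 - <<'E'
from h import *
im=snapshot("wrist");cv2.imwrite("pics/w21z.png",cv2.resize(im[180:350,180:380,::-1],None,fx=3.4,fy=3.4,interpolation=cv2.INTER_CUBIC))
go(443,23.6,115,12)
E
```

```text
pos [ 441.5 -195.7    4.6] rot [ 1.7998e+02 -3.0000e-02  1.1810e+01] gap 34.8 F [-0.2 -0.   2.6] t 22.62
t cm [  4.64 -21.43 -11.05] rows 6.0
a deg [ 0.02 -0.03 -0.19]
```

View pics/w21z.png

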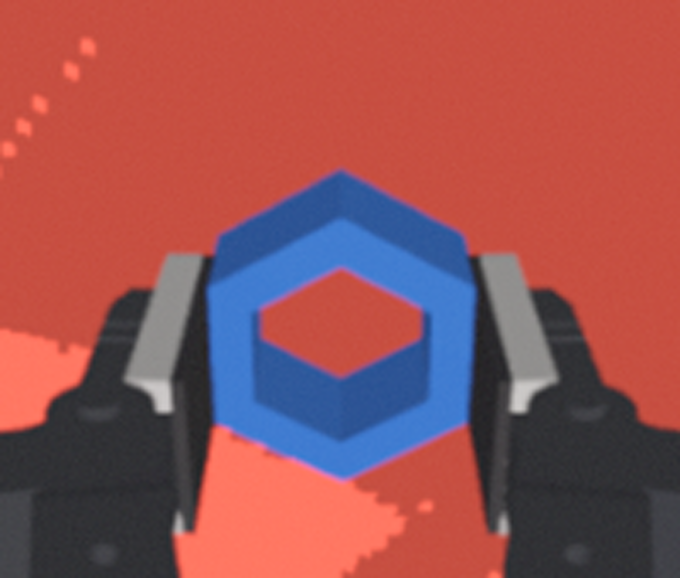

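The nut is held square on two flats. Lift and carry.

{"op": "step_arm", "data": {
  "plan": [
    {"grip": 3.1,"tx": 0,"ty": 0,"tz": -0.8,"ax": 0,"ay": 0,"az": 0},
    {"grip": 3.1,"tx": 0,"ty": 0,"tz": -2.5,"ax": 0,"ay": 0,"az": 0},
    {"grip": 3.1,"tx": 0,"ty": 0,"tz": -3.5,"ax": 0,"ay": 0,"az": 0},
    {"grip": 3.1,"tx": 0,"ty": 0,"tz": -3.0,"ax": 0,"ay": 0,"az": 0},
    {"grip": 3.1,"tx": 0.3,"ty": -1.5,"tz": -1.2,"ax": 0,"ay": 0,"az": 0},
    {"grip": 3.1,"tx": 0.6,"ty": -2.8,"tz": 0,"ax": 0,"ay": 0,"az": 0},
    {"grip": 3.1,"tx": 0.8,"ty": -3.6,"tz": 0,"ax": 0,"ay": 0,"az": 0},
    {"grip": 3.1,"tx": 0.8,"ty": -3.6,"tz": 0,"ax": 0,"ay": 0,"az": 0}
  ]
}}

```text
time: 23.28
tool_pos: [442.1, -77.2, 115.3]
tcp_rot: [180.0, -0.1, 11.7]
ft_force: [0.1, 0.7, -1.6]
finger_gap: 34.7
```

{"op": "step_arm", "data": {
  "plan": [
    {"grip": 3.1,"tx": 0.8,"ty": -3.6,"tz": 0,"ax": 0,"ay": 0,"az": 0},
    {"grip": 3.1,"tx": 0.8,"ty": -3.6,"tz": 0,"ax": 0,"ay": 0,"az": 0},
    {"grip": 3.1,"tx": 0.45,"ty": -2.7,"tz": 0,"ax": 0,"ay": 0,"az": 0},
    {"grip": 3.1,"tx": 0,"ty": 0,"tz": 0,"ax": 0,"ay": 0,"az": 0},
    {"grip": 3.1,"tx": 0,"ty": 0,"tz": 0,"ax": 0,"ay": 0,"az": 0},
    {"grip": 3.1,"tx": 0,"ty": 0,"tz": 0,"ax": 0,"ay": 0,"az": 0},
    {"grip": 3.1,"tx": 0,"ty": 0,"tz": 0,"ax": 0,"ay": 0,"az": 0},
    {"grip": 3.1,"tx": 0,"ty": 0,"tz": 0,"ax": 0,"ay": 0,"az": 0}
  ]
}}

```text
time: 23.95
tool_pos: [442.0, 22.2, 114.4]
tcp_rot: [180.0, 0.0, 11.7]
ft_force: [1.2, -0.0, -1.8]
finger_gap: 35.0
```

```bash
python3 - <<'E'
from h import *
im=snapshot("wrist");cv2.imwrite("pics/w22z.png",cv2.resize(im[180:350,180:380,::-1],None,fx=3.4,fy=3.4,interpolation=cv2.INTER_CUBIC))
im=snapshot("side");cv2.imwrite("pics/s22.png",cv2.resize(im[120:260,150:350,::-1],None,fx=4,fy=4))
go(442.2,23.5,70.6,12)
E
```

```text
pos [442.   22.3 114.3] rot [180.     0.    11.71] gap 35.1 F [-0.7  0.3 -0.9] t 24.05
t cm [ 0.04 -0.11  4.37] rows 2.0
a deg [ 0.    0.   -0.29]
```

View pics/w22z.png

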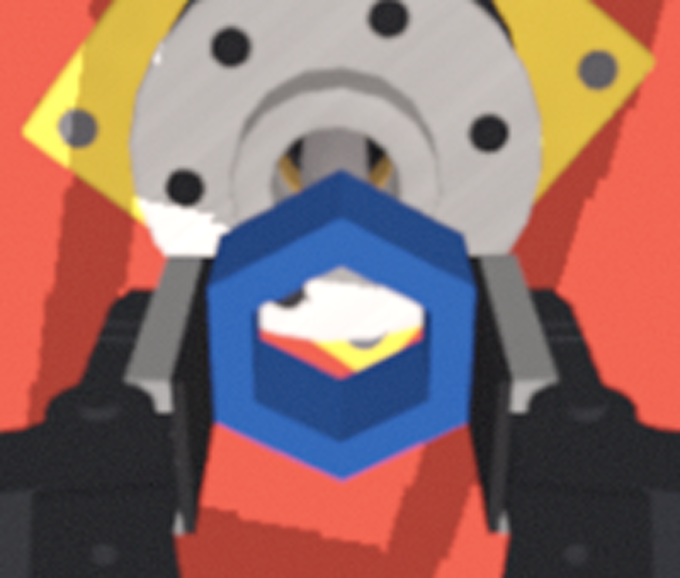

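View pics/s22.png

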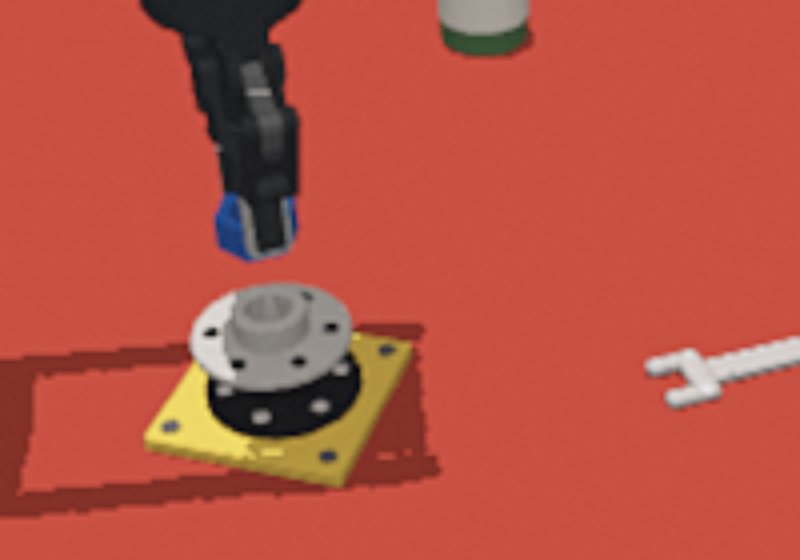

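{"op": "step_arm", "data": {
  "plan": [
    {"grip": 3.1,"tx": 0,"ty": -0.1,"tz": 1.0,"ax": 0,"ay": 0,"az": 0},
    {"grip": 3.1,"tx": 0,"ty": 0,"tz": 1.0,"ax": 0,"ay": 0,"az": 0},
    {"grip": 3.1,"tx": 0,"ty": 0,"tz": 1.0,"ax": 0,"ay": 0,"az": 0},
    {"grip": 3.1,"tx": 0,"ty": 0,"tz": 0.6,"ax": 0,"ay": 0,"az": 0},
    {"grip": 3.1,"tx": 0,"ty": 0,"tz": 0.2,"ax": 0,"ay": 0,"az": 0},
    {"grip": 3.1,"tx": 0,"ty": 0,"tz": 0,"ax": 0,"ay": 0,"az": 0},
    {"grip": 3.1,"tx": 0,"ty": 0,"tz": 0,"ax": 0,"ay": 0,"az": 0},
    {"grip": 3.1,"tx": 0,"ty": 0,"tz": 0,"ax": 0,"ay": 0,"az": 0}
  ]
}}

```text
time: 24.72
tool_pos: [442.2, 24.2, 76.7]
tcp_rot: [180.0, -0.0, 11.8]
ft_force: [-0.6, -0.1, -0.2]
finger_gap: 35.2
```

{"op": "step_arm", "data": {
  "plan": [
    {"grip": 3.1,"tx": 0,"ty": 0,"tz": 0,"ax": 0,"ay": 0,"az": 0},
    {"grip": 3.1,"tx": 0,"ty": 0,"tz": 0,"ax": 0,"ay": 0,"az": 0}
  ]
}}

```text
time: 24.88
tool_pos: [442.2, 24.2, 76.8]
tcp_rot: [180.0, -0.0, 11.8]
ft_force: [-0.4, -1.0, -0.0]
finger_gap: 35.0
```

```bash
python3 - <<'E'
from h import *
im=snapshot("wrist");cv2.imwrite("pics/w23z.png",cv2.resize(im[180:350,180:380,::-1],None,fx=3.4,fy=3.4,interpolation=cv2.INTER_CUBIC))
im=snapshot("side");cv2.imwrite("pics/s23.png",cv2.resize(im[120:260,150:350,::-1],None,fx=4,fy=4))
go(442.2,23.5,70.6,12)
E
```

```text
pos [442.   24.2  76.6] rot [ 1.7999e+02 -4.0000e-02  1.1810e+01] gap 34.8 F [-0.2 -0.2 -1.2] t 24.98
t cm [0.   0.07 0.6 ] rows 1.0
a deg [ 0.01 -0.04 -0.19]
```

View pics/w23z.png

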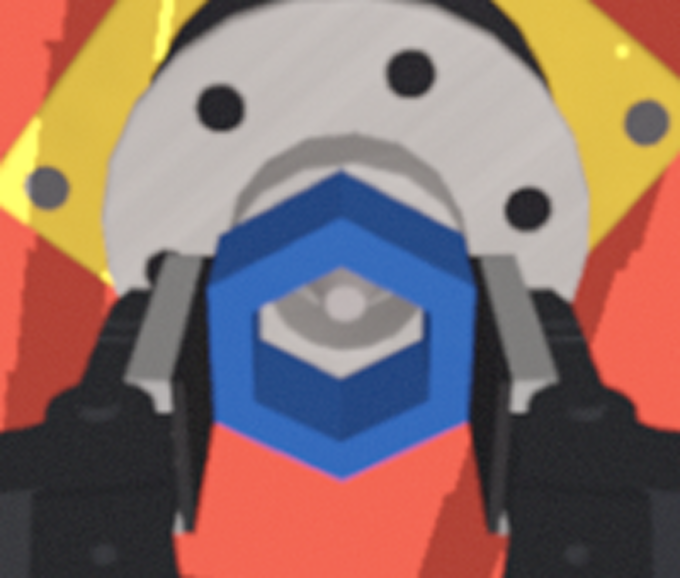

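View pics/s23.png

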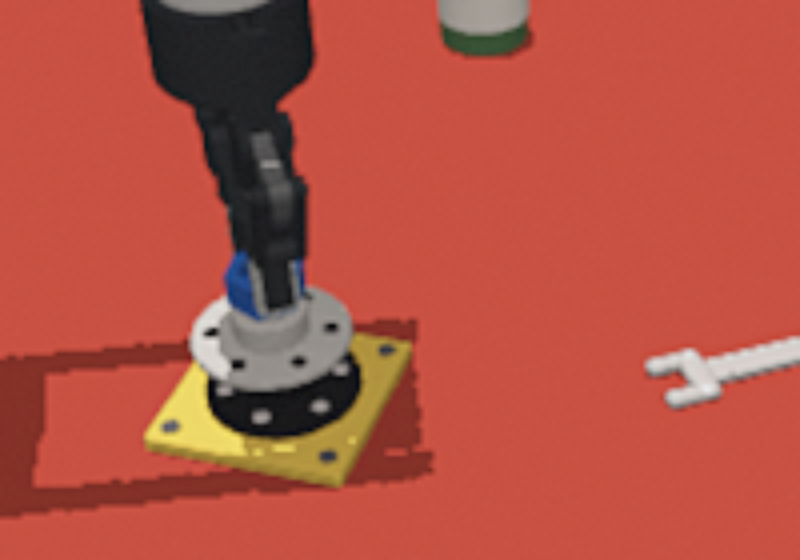

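The spindle tip at zoom (345,303) sits about in the middle of the nut's bore. Final lowering.

{"op": "step_arm", "data": {
  "plan": [
    {"grip": 3.1,"tx": 0,"ty": 0.05,"tz": 0.35,"ax": 0,"ay": 0,"az": 0},
    {"grip": 3.1,"tx": 0,"ty": 0,"tz": 0.2,"ax": 0,"ay": 0,"az": 0},
    {"grip": 3.1,"tx": 0,"ty": 0,"tz": 0.05,"ax": 0,"ay": 0,"az": 0},
    {"grip": 3.1,"tx": 0,"ty": 0,"tz": 0,"ax": 0,"ay": 0,"az": 0},
    {"grip": 3.1,"tx": 0,"ty": 0,"tz": 0,"ax": 0,"ay": 0,"az": 0},
    {"grip": 3.1,"tx": 0,"ty": 0,"tz": 0,"ax": 0,"ay": 0,"az": 0}
  ]
}}

```text
time: 25.48
tool_pos: [442.0, 23.7, 70.5]
tcp_rot: [180.0, -0.0, 11.8]
ft_force: [-3.3, 0.2, 6.3]
finger_gap: 35.3
```

Contact at 70.5, where 70.6 was expected. Release and withdraw.

{"op": "step_arm", "data": {
  "plan": [
    {"grip": 8.5,"tx": 0,"ty": 0,"tz": 0,"ax": 0,"ay": 0,"az": 0},
    {"grip": 8.5,"tx": 0,"ty": 0,"tz": 0,"ax": 0,"ay": 0,"az": 0},
    {"grip": 8.5,"tx": 0,"ty": 0,"tz": 0,"ax": 0,"ay": 0,"az": 0},
    {"grip": 8.5,"tx": 0,"ty": 0,"tz": 0,"ax": 0,"ay": 0,"az": 0},
    {"grip": 8.5,"tx": 0,"ty": 0,"tz": -2.0,"ax": 0,"ay": 0,"az": 0},
    {"grip": 8.5,"tx": 0,"ty": 0,"tz": -3.0,"ax": 0,"ay": 0,"az": 0},
    {"grip": 8.5,"tx": 0,"ty": 0,"tz": -3.0,"ax": 0,"ay": 0,"az": 0},
    {"grip": 8.5,"tx": 0,"ty": 0,"tz": -1.5,"ax": 0,"ay": 0,"az": 0}
  ]
}}

```text
time: 26.15
tool_pos: [443.2, 23.7, 168.9]
tcp_rot: [179.9, -0.2, 11.8]
ft_force: [1.5, -0.6, 0.0]
finger_gap: 84.7
```

{"op": "step_arm", "data": {
  "plan": [
    {"grip": 8.5,"tx": 0,"ty": 0,"tz": 0,"ax": 0,"ay": 0,"az": 0},
    {"grip": 8.5,"tx": 0,"ty": 0,"tz": 0,"ax": 0,"ay": 0,"az": 0},
    {"grip": 8.5,"tx": 0,"ty": 0,"tz": 0,"ax": 0,"ay": 0,"az": 0},
    {"grip": 8.5,"tx": 0,"ty": 0,"tz": 0,"ax": 0,"ay": 0,"az": 0}
  ]
}}

```text
time: 26.48
tool_pos: [440.8, 23.8, 163.6]
tcp_rot: [-180.0, 0.1, 11.8]
ft_force: [0.5, -0.4, -0.1]
finger_gap: 85.0
```

```bash
python3 - <<'E'
from h import *
im=snapshot("wrist");cv2.imwrite("pics/w24.png",im[:,:,::-1])
im=snapshot("side");cv2.imwrite("pics/s24.png",cv2.resize(im[120:260,150:350,::-1],None,fx=4,fy=4));cv2.imwrite("pics/s24f.png",im[:,:,::-1])
go(442.2,23.5,70.6,12)
E
```

```text
pos [441.   23.8 163.9] rot [-1.7996e+02  1.4000e-01  1.1810e+01] gap 85.1 F [-0.   0.1  0.3] t 26.58
t cm [0.14 0.06 9.33] rows 3.0
a deg [-0.04  0.14 -0.19]
```

View pics/w24.png

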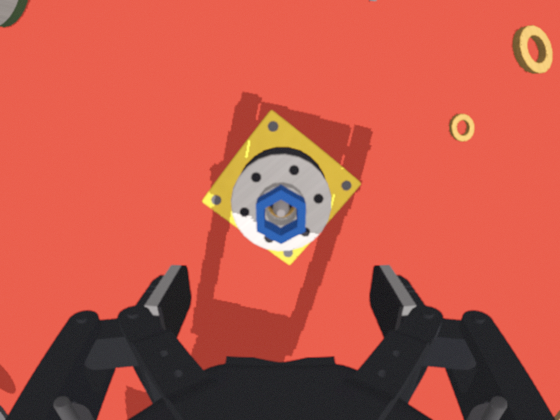

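View pics/s24.png

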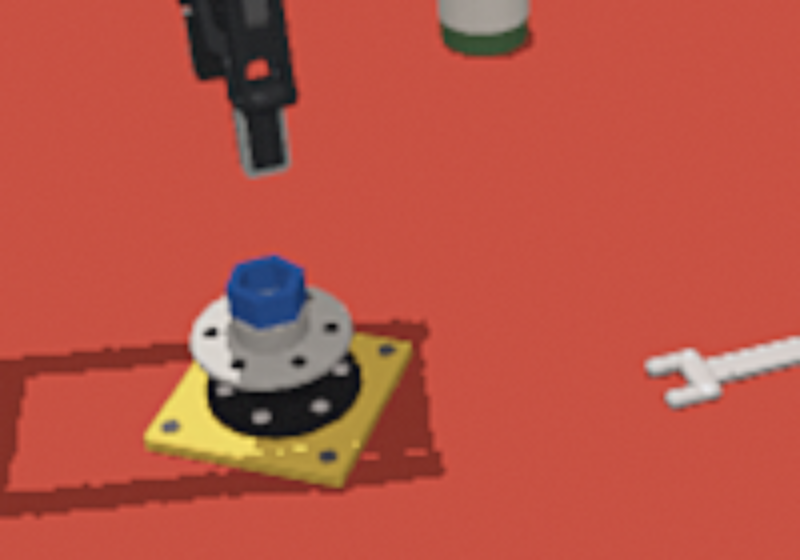

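View pics/s24f.png

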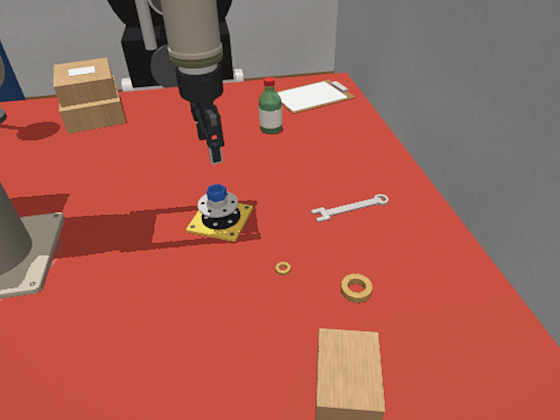

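The stack is complete and level, with the spindle tip visible in the nut's bore at wrist (280,212). Bottle, carton and wrench are where they were, and the gripper is clear.

```bash
python3 - <<'E'
from bench import *
print(hand_in())
E
```

```text
the job is handed in; nothing more can be done
None
```

The pulley is assembled on the spindle in the order asked: black half, middle-sized (42 mm) spacer, silver half, blue nut. I handed the job in at about 26.6 s of the 96 s allowed; no verdict was reported.

- **Seating:** The spacer, silver half and nut each touched down within about 0.1 mm of their expected height, at roughly 4 to 8 N. For the black half I saw only a faint rise in force before letting go. The pictures afterwards show it flat on the plate.
- **Last pictures:** The stack is level, with the nut flat on the silver collar and the spindle tip visible in its bore. The gripper is open and clear by about 80 mm. The bottle, carton and wrench look unmoved from the first side view, judged by eye rather than measured.
- **Checks that disagreed:** The top and wrist cameras differed by about 1 mm on part positions, well inside the 5.5 mm bore clearance. My first two move calls were refused as "invalid input" because their rows left out some keys; they moved nothing.

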